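# Lay out the bench for a sample run

## Task

Lay out the bench for the next run: stand the empty steel beaker in the middle of the stirrer's round plate, and only then cover it centrally with its white lid. Stand the brown bottle upright on the dark mat in the gap between the two tube racks, midway between them and level with the middle of their length, and stand the brown jar upright on the mat straight in front of the metal rack, in line with the rack's length, at its end nearest the robot, leaving a gap of about 20 mm to the rack. Set everything down without dropping it, and leave the rubber stopper and the flat dish where they are.

Things in the scene. Friction and masses are not known exactly. Their poses are not given: they have to be found in the camera images.
- stirrer: Magnetic stirrer, fixed: white housing 155 mm deep, 130 mm wide, with two black knobs on its front (-x) face, and a round white plate of 110 mm diameter on top. The origin lies on the plate's axis at bench level; the flat plate top is 55 mm above it. z up, x points away from the robot at yaw 0. Stands on the robot's left or right, turned up to 0.2 rad.
- mat: Dark rubber mat lying on the bench, fixed, 200 mm (its x, away from the robot) by 250 mm (its y), 3 mm thick; origin at the centre of its underside. Both tube racks stand on it, with their length along the mat's x and their middles 30 mm beyond the mat's centre, one 80 mm to each side (mat y = +80 and -80 mm); which rack is on which side changes.
- rack_steel: Metal (grey sheet steel) test-tube rack with three shelves and thin glass tubes, fixed on the mat: 110 mm long (its x, same direction as the mat's x; -x end is nearest the robot), 60 mm wide (y), 72 mm high with the tubes (56 mm without). Origin at the centre of its underside.
- rack_white: White plastic block test-tube rack with thick glass tubes, fixed on the mat: 110 mm long (its x, as the mat's), 60 mm wide (y), 55 mm high with the tubes (34 mm without). Origin at the centre of its underside. The free gap between the two racks is 100 mm wide and open at both ends and above.
- beaker: Empty open steel beaker, loose, upright: straight cylinder, 60 mm outer diameter, 80 mm high, wall 3 mm, 110 to 170 g. Origin at the centre of its underside, z up.
- lid: White ceramic lid of the beaker, loose: flat disc of 76 mm diameter, 5 mm thick, flat underneath, with a cylindrical knob of 16 mm diameter rising from its centre from 5 to 31 mm height; about 70 g. Origin at the centre of its underside, z up.
- bottle: Brown reagent bottle with a paper label, a narrow neck and a black cap, loose, upright: body 46 mm diameter up to 60 mm height, shoulder to 70 mm, cap 28 mm diameter from 75 to 93 mm (top); 110 to 225 g. Origin at the centre of its underside, z up.
- jar: Low brown jar with a wide white cap, loose, upright: body 45 mm diameter up to 42 mm, cap 48 mm diameter from 42 to 55 mm (top); 75 to 155 g. Origin at the centre of its underside, z up.
- stopper: Reddish rubber stopper, loose, standing: 20 mm diameter at the foot, 25 mm at the top, 26 mm high. To be left alone. Origin at the centre of its underside.
- dish: Closed flat white dish, loose, 57 mm diameter, 15 mm high. To be left alone. Origin at the centre of its underside.
There are look-alikes about, which are no part of the job. Of the things shaped like the lid, the white one is meant.

How it is judged:
By the outcome, as a careful person would: the job done as asked, in the order asked, and still so for the second after the job is handed in, with the robot touching nothing.
It also fails if it takes over 125 s, if anything falls off the work surface, if the arm or the gripper's body presses on something with over 40 N, if the wrist force passes 120 N, or if a joint passes its speed limit or range.

## Robot

A 6-joint arm with a two-finger parallel gripper is mounted at the origin on the work surface. World frame = base frame: x ahead of the robot, y to its left, z up, the work surface at z = 0. Lengths are in m, angles in rad, forces in N, time in s.
With the tool pointing down it reaches from about 0.35 to 0.975 m from the base axis. Payload 4.9 kg.
Tool frame: the origin (TCP) lies on the centre line of the jaws, within the pads' length; the fingertips stand 8 mm ahead of it and the grasp point (between the pads) lies 11 mm behind it; z points along the fingers, y is the direction in which the jaws open and shut (so a half turn about z gives the same grasp; the last joint's range is limited). The gripper opens to 85 mm and grips with 20 to 120 N. Pads are 22 mm wide; open, the fingers measure 114 mm over their backs; the gripper's body (76 mm by 85 mm) begins 54 mm behind the grasp point. The pads swing forward as they close: fully open they stand 13 mm farther back than shut.
Start: joints at [-1.463, 0.053, 1.613, -0, 1.476, -0.119], TCP at [0.141, -0.609, 0.217] pointing down, gripper open.
Joint ranges: [-3.01, 3.01], [-1.01, 2.22], [0.06, 2.58], [-1.02, 4.17], [0.09, 2.62], [-3.14, 3.14]. Speed limits (rad/s): [2.57, 2.57, 3.14, 3.14, 3.14, 3.14].

## Interface

Orientations are given as a rotation vector (axis times angle).
In Python, from station import get_obs, get_image, calibration, finish_job gives the robot as it stands. The module is installed in compiled form; this text tells all that it offers.
- The arm moves only by the shell command python3 -m jog 'ROWS' [FORCE]. ROWS is JSON, a list of rows, each a list of 7 numbers: the shift along the tool's x, y, z in cm, then the turn, a rotation vector about the tool's x, y, z in rad, then the closure in counts, from 0 (fully open) to 255 (shut). In form: [[dx, dy, dz, ax, ay, az, jaw], ...]. A call has 1 to 8 rows; each row is the pose to reach, as a shift and turn from the pose measured when the call began, along the tool's axes at that moment; what a row does not reach only later rows make up. A row lasts 1/12 s, in which the tool goes at most 41.7 mm and 7.16 degrees, less where a joint would pass 70% of its speed; a pose out of reach is approached as far as the arm can. A call with a gripper value outside its range is refused whole. The fingers move at their own pace and stop on an object; FORCE is the grip in N (left out, the last holds). Time passes only in rows, so rows that repeat a pose let the fingers close. It gives the time, the measured TCP pose, the force and the opening at its end, in the units of the state.
- get_obs(): the state, without advancing time (a new reading comes with each control period).
- get_image(name): name is "scene" or "top" or "wrist"; returns the picture (400x640x3 uint8, red, green, blue); there is no depth.
- calibration(name): a dict with "vfov" (degrees; the focal length in pixels is half the picture's height over the tangent of half this angle, whatever the lens; pixels are square), "cx", "cy" (the principal point, pixels), "dist_coeffs" ([k1, k2, p1, p2, k3] as OpenCV has them; the pictures are not rectified), "R" (3x3) and "t" (3): a world point X has camera coordinates R X + t. Camera axes: x right, y down, z forward; pixel columns grow to the right and rows downward; lengths in m; the calibration is good to about 2 mm. A picture is of the moment at which its call begins: read the wrist's pose just before it. calibration takes no time and is no camera call; for the wrist camera it gives the pose at the moment of the call.
- finish_job(): hands the job in, once; it reports no verdict.
The state is a dict: "t": time; "q": joint angles; "dq": joint speeds; "effort": joint torques, N m; "tool_pos": TCP position; "tool_rot": TCP orientation; "contact_force": force on the tool from outside, world axes, zero at the start; "wrist_torque": the same for the moment, N m; "opening": finger opening in m.
Only numpy, scipy, OpenCV 4.12 (cv2) and the standard library are available. Lean on these libraries where they do the work, as an engineer would, in place of code of your own. Each camera call takes 0.05 s, during which the arm holds its last target. There are 200 camera calls.

## Working session

There is one attempt and no reset: what is moved stays moved. The work goes in short steps, Python scripts to look and compute and a shell command to move; the robot and the scene stay as the last step left them, time stands still between calls to the robot, and variables do not carry over. Pictures are saved under pics/ and viewed, about 12 in all and at most 16, crops included, and the job is handed in when it is done.

```bash
mkdir -p pics; ls; python3 - <<'E'
from station import *
import cv2,numpy as np
for n in("scene","top"):
    im=get_image(n); cv2.imwrite(f"pics/{n}0.png",im[:,:,::-1]); c=calibration(n); print(n,{k:np.round(v,3).tolist() for k,v in c.items()})
print(get_obs())
E
```

```text
pics
scene {'vfov': 51.6, 'cx': 318.262, 'cy': 195.911, 'dist_coeffs': [-0.013, 0.0, 0.0, 0.0, 0.0], 'R': [[-0.882, 0.472, -0.012], [0.279, 0.501, -0.819], [-0.38, -0.726, -0.573]], 't': [0.406, -0.113, 1.186]}
top {'vfov': 55.93, 'cx': 322.825, 'cy': 198.552, 'dist_coeffs': [-0.055, 0.0, 0.0, 0.0, 0.0], 'R': [[-0.005, -1.0, 0.025], [-0.997, 0.003, -0.077], [0.077, -0.025, -0.997]], 't': [0.003, 0.448, 0.973]}
{'t': 0.1, 'q': array([-1.46303189e+00,  5.33226334e-02,  1.61417263e+00, -1.62409644e-05,
        1.47600524e+00, -1.18986472e-01]), 'dq': array([ 0.0009786 , -0.00192775, -0.00132591,  0.00026601,  0.00245925,
       -0.00137443]), 'effort': array([-2.44549719e-04, -3.94901884e+01, -3.71362209e+01, -1.00209220e-04,
        3.95140683e-03,  9.91248726e-06]), 'tool_pos': array([ 0.14044703, -0.60839992,  0.21585676]), 'tool_rot': array([-3.11952733e+00, -3.55203511e-01,  8.57357516e-06]), 'contact_force': array([ 0.4070836 , -0.00693776,  0.01706756]), 'wrist_torque': array([-0.00101996, -0.02461059,  0.0070304 ]), 'opening': 0.08571898966620219}
```

View pics/top0.png

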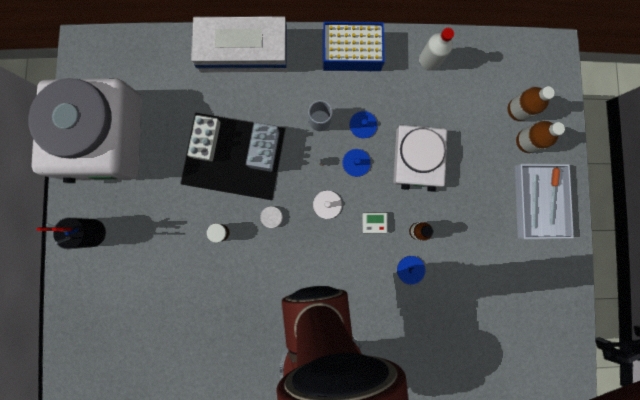

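View pics/scene0.png

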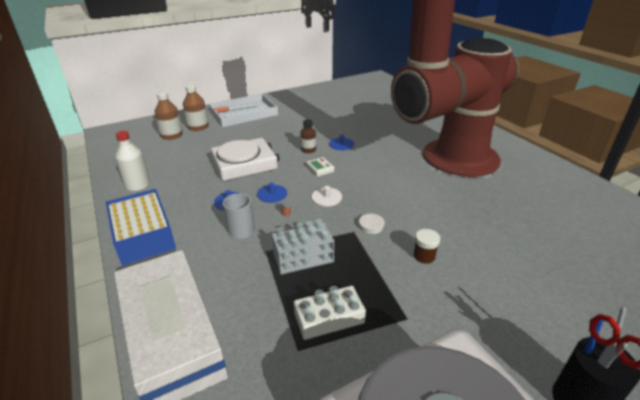

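Top view (up = +x, left = +y): the stirrer is on the right with its plate at (422,150). The mat is at (233,157), with the white rack on its left (203,138) and the steel rack on its right (263,145). The beaker is at (319,115), white lid (327,205), dish (271,217), jar (217,233) and bottle (421,231). The scene view shows the stopper at (287,211), between beaker and lid.

```bash
cat > h.py <<'E'
from station import *
import cv2, numpy as np
from scipy.spatial.transform import Rotation as Ro
def K(c):
    f=200/np.tan(np.radians(c["vfov"]/2)); return np.array([[f,0,c["cx"]],[0,f,c["cy"]],[0,0,1.]])
def cast(c,uv,z):
    p=cv2.undistortPoints(np.array(uv,float).reshape(-1,1,2),K(c),np.array(c["dist_coeffs"],float)).reshape(-1,2)
    R=np.array(c["R"]);C=-R.T@np.array(c["t"]); d=np.c_[p,np.ones(len(p))]@R
    return C+d*((z-C[2])/d[:,2])[:,None]
def proj(c,X):
    r,_=cv2.Rodrigues(np.array(c["R"])); return cv2.projectPoints(np.array(X,float).reshape(-1,1,3),r,np.array(c["t"]),K(c),np.array(c["dist_coeffs"],float))[0].reshape(-1,2)
def snap(name,fn=None):
    c=calibration(name); im=get_image(name)[:,:,::-1].copy()
    if fn: cv2.imwrite("pics/"+fn,im)
    return c,im
def go(x,y,z,yaw=None):
    """shift (cm) in tool axes and az turn (rad) to reach; yaw = world angle of jaw-opening axis, tool down"""
    o=get_obs(); R=Ro.from_rotvec(o["tool_rot"]); s=R.inv().apply(np.array([x,y,z])-o["tool_pos"])*100
    out=[s.round(2).tolist()]
    if yaw is not None:
        Y=np.array([np.cos(yaw),np.sin(yaw),0]); Z=np.array([0,0,-1.]); X=np.cross(Y,Z)
        M=np.c_[X,Y,Z]; rv=(R.inv()*Ro.from_matrix(M)).as_rotvec()
        M2=np.c_[-X,-Y,Z]; rv2=(R.inv()*Ro.from_matrix(M2)).as_rotvec()
        out+=[rv.round(3).tolist(),"or",rv2.round(3).tolist()]
    print("go",(x,y,z),*out)
E
python3 - <<'E'
from h import *
c=calibration("top"); im=cv2.imread("pics/top0.png")
C=-np.array(c["R"]).T@c["t"]; print("cam",C)
for n,uv,z in [("plate",(422,150),.055),("beakertop",(319.5,109),.08),("lid",(326,205),.005),("dish",(271,216),.015),("jar",(217,232),.055),("bottle",(421,230),.09),("steel",(263,140),.06)]:
    print(n,cast(c,[uv],z)[0].round(3))
g=cv2.cvtColor(im,cv2.COLOR_BGR2GRAY); m=((g<45)*255).astype(np.uint8); m[:, :175]=0;m[:,290:]=0;m[:100]=0;m[205:]=0
k,_=cv2.findContours(cv2.morphologyEx(m,cv2.MORPH_OPEN,np.ones((3,3))),0,2); k=max(k,key=cv2.contourArea); print("mat hull",cv2.minAreaRect(k),cast(c,cv2.boxPoints(cv2.minAreaRect(k)),.003).round(3).tolist())
cv2.imwrite("pics/crop1.png",np.clip(1.6*cv2.resize(im[85:285,175:455],None,fx=2.85,fy=2.85,interpolation=cv2.INTER_CUBIC).astype(float),0,255))
o=get_obs();w=calibration("wrist");Rw=Ro.from_rotvec(o["tool_rot"]).as_matrix();R=np.array(w["R"]);Cw=-R.T@w["t"]
print("wrist cam in tool",(Rw.T@(Cw-o["tool_pos"])).round(3),"axes",(Rw.T@R.T).round(3).tolist(),w["vfov"])
E
```

```text
cam [0.37188532 0.02577436 1.00413064]
plate [ 0.57  -0.255  0.055]
beakertop [0.669 0.01  0.08 ]
lid [ 0.432 -0.008  0.005]
dish [0.403 0.137 0.015]
jar [0.362 0.267 0.055]
bottle [ 0.365 -0.237  0.09 ]
steel [0.595 0.153 0.06 ]
mat hull ((232.59765625, 155.45069885253906), (93.8397445678711, 73.66715240478516), 10.080597877502441) [[0.491, 0.382, 0.003], [0.689, 0.353, 0.003], [0.643, 0.101, 0.003], [0.446, 0.135, 0.003]]
wrist cam in tool [ 0.08   0.001 -0.156] axes [[0.0, -0.951, -0.309], [1.0, 0.0, 0.001], [-0.001, -0.309, 0.951]] 61.669812781894514[ WARN:0@0.063] global loadsave.cpp:1063 imwrite_ Unsupported depth image for selected encoder is fallbacked to CV_8U.
```

View pics/crop1.png

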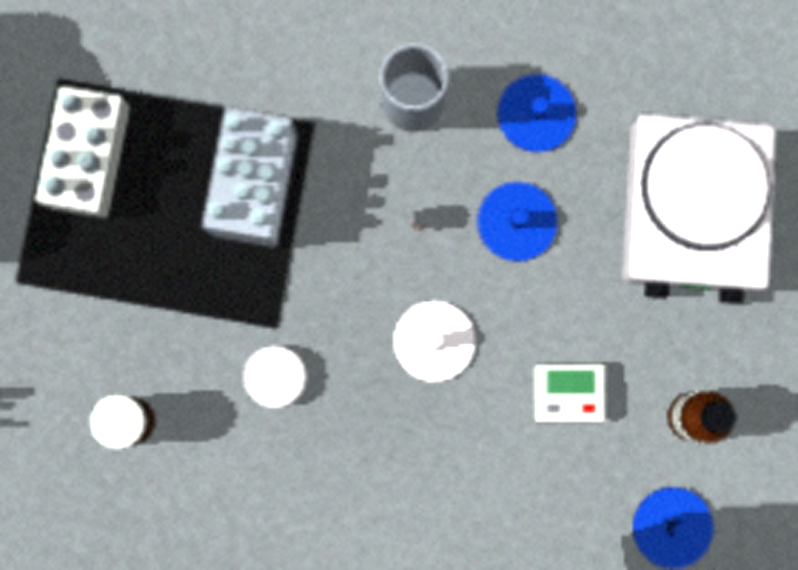

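Crop: the stopper sits at crop (420,220), small with a shadow to its right. The rest matches the first view. The racks' +x side points up, and the mat is yawed about -0.15. Next I align the tool and look with the wrist camera.

```bash
python3 -m jog '[[47.3,-27,-13,0,0,0.227,0],[47.3,-27,-13,0,0,0.227,0],[47.3,-27,-13,0,0,0.227,0],[47.3,-27,-13,0,0,0.227,0],[47.3,-27,-13,0,0,0.227,0],[47.3,-27,-13,0,0,0.227,0],[47.3,-27,-13,0,0,0.227,0],[47.3,-27,-13,0,0,0.227,0]]'; python3 -c "
from h import *
go(.54,-.24,.35,-np.pi/2)"
```

```text
t: 0.77
tool_pos: [0.3797, -0.387, 0.2941]
tool_rot: [-3.139, 0.001, 0.001]
contact_force: [0.5, -0.4, -0.0]
opening: 0.0858
go (0.54, -0.24, 0.35) [16.03, -14.72, -5.56] [-0.002, 0.0, -0.0] or [0.001, 0.004, 3.141]
```

```bash
python3 -m jog '[[16,-14.7,-5.6,0,0,0,0],[16,-14.7,-5.6,0,0,0,0],[16,-14.7,-5.6,0,0,0,0],[16,-14.7,-5.6,0,0,0,0],[16,-14.7,-5.6,0,0,0,0],[16,-14.7,-5.6,0,0,0,0],[16,-14.7,-5.6,0,0,0,0],[16,-14.7,-5.6,0,0,0,0]]'; python3 -c "
from h import *
import pickle
c,im=snap('wrist','w1.png'); pickle.dump(c,open('w1.pkl','wb')); print(get_obs()['tool_pos'],get_obs()['dq'].round(3))"
```

```text
t: 1.43
tool_pos: [0.5401, -0.2396, 0.3499]
tool_rot: [-3.139, -0.002, 0.002]
contact_force: [0.1, -0.3, 0.4]
opening: 0.0854
[ 0.53937203 -0.24029563  0.349512  ] [-0.027 -0.004  0.015  0.002  0.001  0.002]
```

View pics/w1.png

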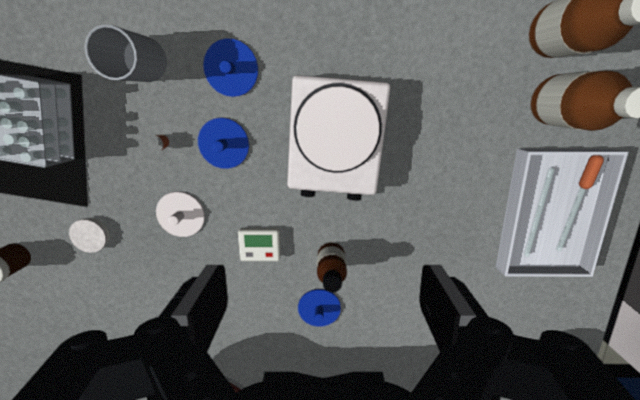

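Wrist view 1: the stirrer plate ring is at (339,128), bottle body (331,258) with its cap at (332,282), white lid (180,215), beaker rim (111,53), and the stopper at (163,142). Measuring these, then a view over the mat.

```bash
python3 -m jog '[[1,-20,0,0,0,0,0],[1,-37,0,0,0,0,0],[1,-37,0,0,0,0,0],[1,-37,0,0,0,0,0],[1,-37,0,0,0,0,0],[1,-37,0,0,0,0,0],[1,-37,0,0,0,0,0],[1,-37,0,0,0,0,0]]';python3 -m jog '[[0,-4,0,0,0,0,0],[0,-4,0,0,0,0,0],[0,-4,0,0,0,0,0],[0,-4,0,0,0,0,0],[0,-4,0,0,0,0,0]]'; python3 - <<'E'
from h import *
import pickle
c,im=snap('wrist','w2.png'); pickle.dump(c,open('w2.pkl','wb')); print(get_obs()['tool_pos'],get_obs()['dq'].round(3))
c=pickle.load(open('w1.pkl','rb')); im=cv2.imread('pics/w1.png'); g=cv2.cvtColor(im,6)
def comp(mask,pt,z,box,mn):
    m=np.zeros(mask.shape,np.uint8); x0,y0,x1,y1=box; m[y0:y1,x0:x1]=mask[y0:y1,x0:x1]*255
    for k in cv2.findContours(m,cv2.RETR_LIST,1)[0]:
        if cv2.contourArea(k)>mn:
            h=cv2.convexHull(k); P=cast(c,h.reshape(-1,2),z)[:,:2]; 
            if len(P)<5: continue
            ce,r=cv2.minEnclosingCircle(P.astype(np.float32)); e=cv2.fitEllipse((P*1e4).astype(np.float32)); print(pt,np.round(ce,4),round(r*2,4),'ell',np.round(e[0],1),np.round(e[1],1), 'rect',cv2.minAreaRect((P*1e4).astype(np.float32)))
comp(g<100,'ring',.055,(292,76,386,180),2000)
comp(g>150,'lid',.005,(145,180,215,245),500)
comp(g<28,'cap',.093,(315,265,350,293),100)
comp(g>150,'stirrer',.05,(280,65,400,200),2000)
E
```

```text
t: 2.15
tool_pos: [0.5477, 0.0931, 0.3497]
tool_rot: [-3.14, 0.005, 0.004]
contact_force: [-0.0, -0.6, 0.5]
opening: 0.0857
t: 2.57
tool_pos: [0.5479, 0.1312, 0.3494]
tool_rot: [-3.14, 0.009, 0.005]
contact_force: [0.4, -0.2, 0.1]
opening: 0.0853
[0.54797674 0.13120649 0.34955751] [ 0.     0.001 -0.004  0.002 -0.     0.003]
ring [ 0.5732 -0.2587] 0.1128 ell [ 5732.1 -2587.2] [1122.  1123.4] rect ((5735.056640625, -2591.47314453125), (1112.21728515625, 1113.267578125), 44.43694305419922)
ring [ 0.5741 -0.2593] 0.1166 ell [ 5742.  -2593.1] [1151.  1163.5] rect ((5746.8125, -2592.2451171875), (1139.0616455078125, 1155.6239013671875), 0.1222650408744812)
lid [ 0.4349 -0.0114] 0.0768 ell [4348.3 -112.9] [757.5 763. ] rect ((4350.9521484375, -111.703125), (745.4309692382812, 748.3555297851562), 0.14203310012817383)
cap [ 0.3739 -0.257 ] 0.047 ell [ 3748.2 -2549.1] [299.3 486.8] rect ((3742.751220703125, -2539.855224609375), (291.1837158203125, 457.4808044433594), 74.73300170898438)
stirrer [ 0.5727 -0.2589] 0.1105 ell [ 5728.2 -2589.5] [1096.  1099.2] rect ((5726.90966796875, -2591.1689453125), (1087.2666015625, 1097.815185546875), 43.42560577392578)
stirrer [ 0.5617 -0.257 ] 0.1906 ell [ 5628. -2592.] [1663.1 1921.2] rect ((5614.427734375, -2564.666259765625), (1252.6444091796875, 1495.1578369140625), 85.54610443115234)
```

View pics/w2.png

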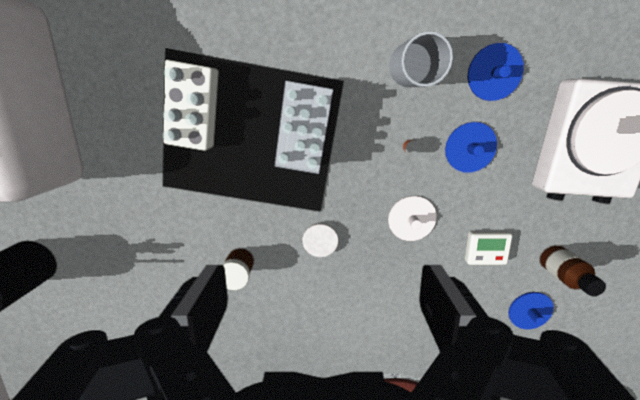

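Wrist view 2: the mat corners are near (342,81) and (322,210). Its left edge looks oddly vertical at x≈164 and cuts the white rack (165–216). The steel rack is at (305,127), beaker rim (427,59), jar (238,270), dish (320,240), lid (412,218) and stopper (407,145). I'll zoom in on the mat, since that edge is odd.

```bash
python3 - <<'E'
from h import *
im=cv2.imread('pics/w2.png')
cr=cv2.resize(im[30:225,110:370],None,fx=3,fy=3,interpolation=cv2.INTER_CUBIC)
cv2.imwrite('pics/crop2.png',(255*(cr/255.)**.55).astype(np.uint8))
E
```

```text
(no output)
```

View pics/crop2.png

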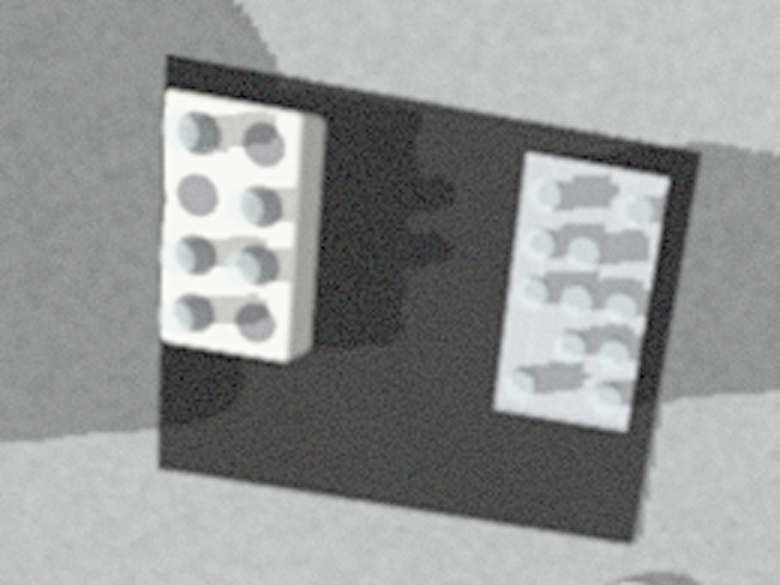

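```bash
python3 - <<'E'
from h import *
import pickle
c=pickle.load(open('w2.pkl','rb')); im=cv2.imread('pics/w2.png'); g=cv2.cvtColor(im,6)
def f(p): return np.array(p)/3+[110-1/3,30-1/3]
def show(n,P): 
    P=P[:,:2]; ctr=P.mean(0); e=[P[0]-P[3],P[1]-P[2]]; w=[P[0]-P[1],P[3]-P[2]]
    print(n,P.round(4).tolist(),'ctr',ctr.round(4),'len',[round(np.linalg.norm(v),4) for v in e+w],'yaw',[round(np.arctan2(v[1],v[0]),3) for v in e],[round(np.arctan2(-v[0],v[1]),3) for v in w])
show('mat',cast(c,f([(166,56),(699,153),(633,541),(160,467)]),.003))
show('steel',cast(c,f([(525,152),(669,178),(628,431),(494,409)]),.059))
show('white',cast(c,f([(168,89),(308,112),(287,362),(162,340)]),.037))
ct=calibration('top'); t=cv2.imread('pics/top0.png')
q=lambda p: np.array(p)/2.85+[175-.32,85-.32]
show('mat top',cast(ct,q([(58,79),(315,121),(278,328),(17,283)]),.003))
def comp(mask,pt,z,box,mn,c=c):
    m=np.zeros(mask.shape,np.uint8); x0,y0,x1,y1=box; m[y0:y1,x0:x1]=mask[y0:y1,x0:x1]*255
    for k in cv2.findContours(m,cv2.RETR_LIST,1)[0]:
        if cv2.contourArea(k)>mn:
            h=cv2.convexHull(k); P=cast(c,h.reshape(-1,2),z)[:,:2]
            e=cv2.fitEllipse((P*1e4).astype(np.float32)); print(pt,np.round(e[0],1),np.round(e[1],1))
comp(g>150,'lid',.005,(380,190,445,245),500)
comp(g>150,'dish',.015,(295,220,343,260),500)
comp(g>130,'jarcap',.055,(218,255,255,293),200)
comp(g>140,'beaker rim outer',.08,(385,25,460,95),200)
gt=cv2.cvtColor(t,6)
comp(gt>130,'jarcap top',.055,(200,220,232,245),80,ct)
comp(gt>130,'lid top',.005,(308,188,346,222),300,ct)
comp(gt<35,'bottlecap top',.093,(415,222,435,240),20,ct)
c1=pickle.load(open('w1.pkl','rb')); hs=cv2.cvtColor(cv2.imread('pics/w1.png'),40)
i1=cv2.imread('pics/w1.png').astype(int); m=(i1[:,:,2]>i1[:,:,0]+18)
ys,xs=np.where(m[235:295,312:352]); print('brown bbox',xs.min()+312,xs.max()+312,ys.min()+235,ys.max()+235)
E
```

```text
mat [[0.6856, 0.3461], [0.643, 0.1024], [0.4498, 0.1349], [0.4916, 0.3791]] ctr [0.5675 0.2406] len [np.float64(0.1967), np.float64(0.1959), np.float64(0.2474), np.float64(0.2478)] yaw [np.float64(-0.169), np.float64(-0.167)] [np.float64(-0.173), np.float64(-0.17)]
steel [[0.6421, 0.1781], [0.6316, 0.1179], [0.5228, 0.1362], [0.5332, 0.1966]] ctr [0.5824 0.1572] len [np.float64(0.1105), np.float64(0.1103), np.float64(0.061), np.float64(0.0613)] yaw [np.float64(-0.168), np.float64(-0.166)] [np.float64(-0.174), np.float64(-0.172)]
white [[0.6688, 0.3326], [0.6595, 0.2736], [0.5513, 0.2953], [0.5617, 0.3519]] ctr [0.6103 0.3133] len [np.float64(0.1088), np.float64(0.1103), np.float64(0.0597), np.float64(0.0575)] yaw [np.float64(-0.178), np.float64(-0.198)] [np.float64(-0.157), np.float64(-0.182)]
mat top [[0.6852, 0.3466], [0.6434, 0.1013], [0.4464, 0.1352], [0.4896, 0.3802]] ctr [0.5662 0.2408] len [np.float64(0.1985), np.float64(0.1999), np.float64(0.2488), np.float64(0.2488)] yaw [np.float64(-0.17), np.float64(-0.17)] [np.float64(-0.169), np.float64(-0.174)]
lid [4375.7 -129.7] [1232.2 1454.2]
dish [3900.1 1404.2] [ 730.  1221.9]
jarcap [3624.2 2636.7] [579.4 798.5]
beaker rim outer [6391.5  321.6] [132.8 404.1]
beaker rim outer [6638.6   93.1] [529.9 553.3]
beaker rim outer [6637.8  109.9] [ 971.  1235.1]
jarcap top [3605.3 2717.8] [467.3 479.9]
lid top [4339.6  -96.6] [753.3 760.4]
bottlecap top [ 3596.9 -2277.4] [148.1 205.7]
bottlecap top [ 3631.2 -2415.7] [386.4 450.2]
brown bbox 317 345 244 281
```

```bash
cat >> h.py <<'E'
def circ(c,im,guess,z,dia,fn,name=""):
    """fit a top circle of given dia near world guess using mask function fn(im)"""
    u=proj(c,[[*guess,z]])[0]; m0=fn(im.astype(int)).astype(np.uint8)*255; best=None
    for k in cv2.findContours(m0,cv2.RETR_LIST,cv2.CHAIN_APPROX_NONE)[0]:
        if len(k)<12: continue
        P=cast(c,cv2.convexHull(k).reshape(-1,2),z)[:,:2]
        if len(P)<6: continue
        e=cv2.fitEllipse((P*1e4).astype(np.float32)); s=np.abs(np.array(e[1])/1e4-dia).sum()+.3*np.linalg.norm(np.array(e[0])/1e4-guess)
        if best is None or s<best[0]: best=(s,np.array(e[0])/1e4,np.array(e[1])/1e4)
    print(name,"centre",best[1].round(4),"axes",best[2].round(4)); return best[1]
E
python3 -m jog '[[-12.8,-13.9,15,0,0,0.17,0],[-12.8,-13.9,15,0,0,0.17,0],[-12.8,-13.9,15,0,0,0.17,0],[-12.8,-13.9,15,0,0,0.17,0],[-12.8,-13.9,15,0,0,0.17,0],[-12.8,-13.9,15,0,0,0.17,0],[-12.8,-13.9,15,0,0,0.17,0],[-12.8,-13.9,15,0,0,0.17,0]]'; python3 - <<'E'
from h import *
c,im=snap('wrist','w3.png'); print(get_obs()['tool_pos'].round(4))
circ(c,im,(.361,.27),.055,.048,lambda i:(i.min(2)>110),'jar')
circ(c,im,(.361,.27),.055,.048,lambda i:(i.min(2)>140),'jar')
E
```

```text
t: 3.28
tool_pos: [0.4194, 0.2703, 0.1987]
tool_rot: [3.129, -0.276, -0.008]
contact_force: [0.3, 0.2, 0.6]
opening: 0.0853
[0.4209 0.2704 0.2004]
jar centre [0.419  0.1396] axes [0.0485 0.0531]
jar centre [0.4181 0.1427] axes [0.053  0.0627]
```

View pics/w3.png

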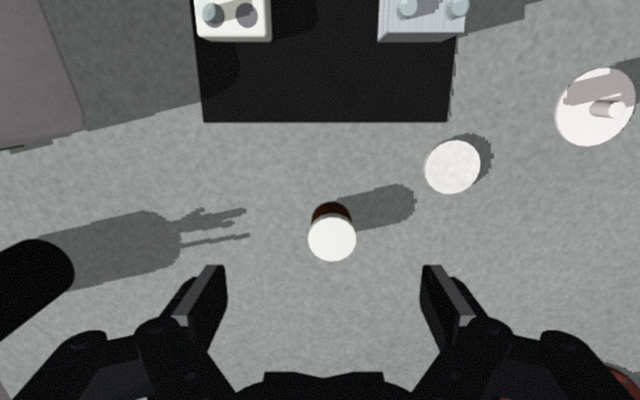

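The jar cap shows clearly at (332,238), and the dish at (452,167) was picked up by mistake. I'll raise the threshold.

```bash
sed -i 's/.3\*np.linalg/np.linalg/' h.py; python3 - <<'E'
from h import *
c=calibration('wrist'); im=cv2.imread('pics/w3.png'); print(im[238,332],im[238,290])
for t in (170,190): p=circ(c,im,(.361,.27),.055,.048,lambda i:(i.min(2)>t),'jar')
go(p[0],p[1],.12,-np.pi/2-.17); go(p[0],p[1],.038,-np.pi/2-.17)
E
```

```text
[235 239 239] [155 159 151]
jar centre [0.3629 0.2712] axes [0.0473 0.0484]
jar centre [0.363  0.2712] axes [0.0465 0.0475]
go (np.float64(0.3629999755859375), np.float64(0.271198046875), 0.12) [-5.69, 0.94, 8.05] [-0.001, 0.003, -0.007] or [0.004, 0.001, 3.135]
go (np.float64(0.3629999755859375), np.float64(0.271198046875), 0.038) [-5.67, 0.95, 16.25] [-0.001, 0.003, -0.007] or [0.004, 0.001, 3.135]
```

```bash
python3 -m jog '[[-5.7,0.95,3,0,0,0,0],[-5.7,0.95,6,0,0,0,0],[-5.7,0.95,9,0,0,0,0],[-5.7,0.95,12,0,0,0,0],[-5.7,0.95,15,0,0,0,0],[-5.7,0.95,16.2,0,0,0,0],[-5.7,0.95,16.2,0,0,0,0],[-5.7,0.95,16.2,0,0,0,0]]'; python3 -c "
from h import *
go(.363,.2712,.038,-np.pi/2-.17)"; python3 -m jog '[[0,0,0,0,0,0,255],[0,0,0,0,0,0,255],[0,0,0,0,0,0,255],[0,0,0,0,0,0,255],[0,0,0,0,0,0,255],[0,0,0,0,0,0,255],[0,0,0,0,0,0,255],[0,0,0,0,0,0,255]]' 40; python3 -c "
from h import *
o=get_obs(); print(o['tool_pos'],o['opening'])
go(.4855,.1735,o['tool_pos'][2]+.1,-np.pi/2-.17)"
```

```text
t: 4.0
tool_pos: [0.3645, 0.2707, 0.0396]
tool_rot: [-3.127, 0.281, 0.002]
contact_force: [-0.0, 0.1, 0.2]
opening: 0.0857
go (0.363, 0.2712, 0.038) [-0.16, -0.03, 0.16] [-0.001, 0.002, -0.009] or [0.002, 0.002, 3.132]
t: 4.67
tool_pos: [0.3699, 0.2702, 0.0471]
tool_rot: [3.128, -0.278, 0.013]
contact_force: [-3.0, -13.2, 34.5]
opening: -0.0
[0.36991403 0.27016613 0.04709917] -3.684316199481017e-05
go (0.4855, 0.1735, np.float64(0.14709917471497705)) [13.17, 7.48, -9.88] [0.001, -0.008, -0.007] or [-0.013, -0.001, 3.134]
```

The jaws shut fully with an upward force, so the grasp failed. I'll look before moving.

```bash
python3 -c "
from h import *
c,im=snap('wrist','w4.png'); c2,i2=snap('scene'); cv2.imwrite('pics/w4.png',np.hstack([im[150:,120:520],cv2.resize(i2[150:350,330:500],(212*1,250))]))
print(get_obs()['contact_force'])"
```

```text
[ -3.5280814  -13.34162598  33.89786915]
```

View pics/w4.png

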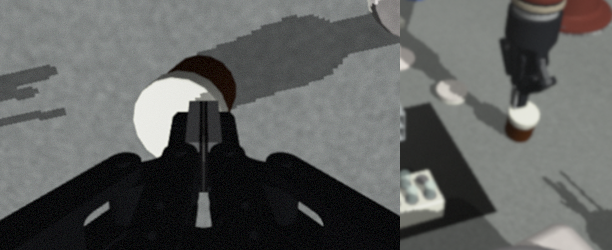

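The fingers slid up over the cap and are resting on it. The jar is still standing but shifted. I'll lift, open, re-measure, and grip deeper, since the open pads sit 13 mm farther back.

```bash
python3 -m jog '[[0,0,-3,0,0,0,255],[0,0,-6,0,0,0,255],[4,0,-10,0,0,0,0],[4,0,-14,0,0,0,0],[4,0,-14,0,0,0,0],[4,0,-14,0,0,0,0],[4,0,-14,0,0,0,0],[4,0,-14,0,0,0,0]]'; python3 - <<'E'
from h import *
c,im=snap('wrist','w5.png')
p=circ(c,im,(.363,.27),.055,.048,lambda i:(i.min(2)>180),'jar')
go(p[0],p[1],.025,-np.pi/2-.17); print(get_obs()['contact_force'])
E
```

```text
t: 5.43
tool_pos: [0.4069, 0.2634, 0.1856]
tool_rot: [3.128, -0.278, 0.01]
contact_force: [-1.3, 0.4, -0.3]
opening: 0.072
jar centre [0.3614 0.2709] axes [0.0466 0.0473]
go (np.float64(0.3614206298828125), np.float64(0.2708630859375), 0.025) [-4.68, 0.03, 15.99] [0.001, -0.006, -0.007] or [-0.009, -0.002, 3.134]
[-0.20620007 -0.57245767 -0.55479523]
```

```bash
python3 -m jog '[[-4.7,0,3,0,0,0,0],[-4.7,0,6,0,0,0,0],[-4.7,0,9,0,0,0,0],[-4.7,0,12,0,0,0,0],[-4.7,0,14,0,0,0,0],[-4.7,0,16,0,0,0,0],[-4.7,0,16,0,0,0,0],[-4.7,0,16,0,0,0,0]]'; python3 -c "
from h import *
go(.3614,.2709,.025,-np.pi/2-.17)"; python3 -m jog '[[0,0,0,0,0,0,120],[0,0,0,0,0,0,255],[0,0,0,0,0,0,255],[0,0,0,0,0,0,255],[0,0,0,0,0,0,255],[0,0,0,0,0,0,255],[0,0,0,0,0,0,255]]' 30; python3 -c "
from h import *
o=get_obs(); print(o['tool_pos'],o['opening'],o['contact_force'])"
```

```text
t: 6.15
tool_pos: [0.3587, 0.2701, 0.0224]
tool_rot: [3.124, -0.277, 0.001]
contact_force: [-0.8, 0.6, -0.2]
opening: 0.0853
go (0.3614, 0.2709, 0.025) [0.25, -0.12, -0.26] [0.005, -0.001, -0.007] or [-0.001, -0.008, 3.135]
t: 6.73
tool_pos: [0.3598, 0.2707, 0.0239]
tool_rot: [3.126, -0.277, 0.004]
contact_force: [-1.2, 0.3, 5.5]
opening: 0.0464
[0.3597691  0.27072    0.02394746] 0.04641511001094397 [-1.17614486  0.33361748  5.5272926 ]
```

```bash
python3 -m jog '[[0,0,-2,0,0,0,255],[0,0,-4,0,0,0,255],[0,0,-7,0,0,0,255],[0,0,-9,0,0,0,255],[0,0,-9,0,0,0,255],[0,0,-9,0,0,0,255]]'; python3 -c "
from h import *
c,im=snap('wrist','w6.png');o=get_obs(); print(o['tool_pos'],o['opening'],o['contact_force'])
p=circ(c,im,o['tool_pos'][:2],o['tool_pos'][2]+.031,.048,lambda i:(i.min(2)>180),'jar')
go(.484,.1737,o['tool_pos'][2],-np.pi/2-.17)"
```

```text
t: 7.23
tool_pos: [0.3604, 0.2714, 0.1149]
tool_rot: [3.127, -0.277, 0.007]
contact_force: [0.0, -0.9, -1.6]
opening: 0.0469
[0.35926297 0.27086313 0.11327584] 0.04674877351665005 [ 0.69513125 -0.79886552 -1.77613906]
jar centre [0.3498 0.2701] axes [0.0225 0.043 ]
go (0.484, 0.1737, np.float64(0.11327584266196225)) [13.99, 7.37, 0.06] [0.004, -0.002, -0.007] or [-0.003, -0.006, 3.135]
```

View pics/w6.png

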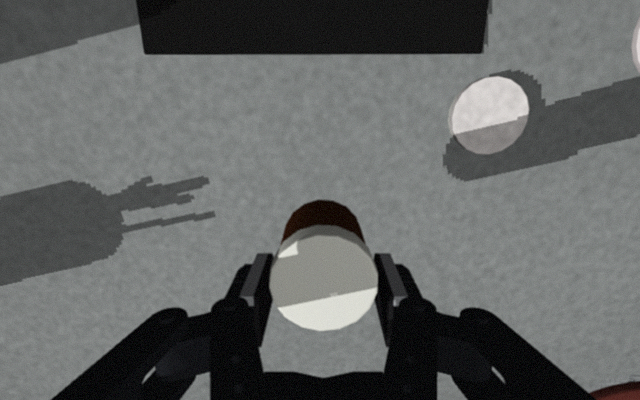

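The jar is held upright. Its cap is centred at about (325,278).

```bash
python3 -m jog '[[3.5,1.8,0,0,0,0,255],[7,3.7,0,0,0,0,255],[10.5,5.5,0,0,0,0,255],[14,7.4,0,0,0,0,255],[14,7.4,0,0,0,0,255],[14,7.4,0,0,0,0,255],[14,7.4,0,0,0,0,255]]'; python3 -c "
from h import *
c=calibration('wrist');o=get_obs();R=Ro.from_rotvec(o['tool_rot'])
X=cast(c,[(325,278)],o['tool_pos'][2]+.031)[0]; print('jar-tcp in tool',R.inv().apply(X-o['tool_pos']).round(4)); d=R.apply([R.inv().apply(X-o['tool_pos'])[0],0,0]); print(o['tool_pos'],d)
go(.4855-d[0],.1735-d[1],.028,-np.pi/2-.17)"
```

```text
t: 7.87
tool_pos: [0.4825, 0.1731, 0.1115]
tool_rot: [3.124, -0.278, -0.004]
contact_force: [-0.3, 0.8, -1.9]
opening: 0.0469
jar-tcp in tool [ 0.0055  0.0017 -0.031 ]
[0.48248569 0.17306148 0.11152939] [ 5.40944837e-03 -9.70580064e-04 -1.11263903e-05]
go (np.float64(0.4800905516278276), np.float64(0.17447058006380098), 0.028) [-0.24, -0.14, 8.35] [0.005, 0.002, -0.008] or [0.003, -0.008, 3.134]
```

```bash
python3 -m jog '[[0,-0.1,2.5,0,0,0,255],[0,-0.1,5,0,0,0,255],[0,-0.1,7,0,0,0,255],[0,-0.1,8,0,0,0,255],[0,-0.1,8.2,0,0,0,255],[0,-0.1,8.2,0,0,0,255],[0,-0.1,8.2,0,0,0,255]]'; python3 -c "
from h import *
for i in range(3):
  get_image('top'); o=get_obs(); print(o['tool_pos'].round(4),o['contact_force'].round(2))"
```

```text
t: 8.45
tool_pos: [0.4824, 0.1742, 0.03]
tool_rot: [3.125, -0.276, -0.003]
contact_force: [1.0, 0.1, -0.4]
opening: 0.0465
[0.4828 0.1741 0.0304] [-0.18 -0.1   0.23]
[0.483  0.174  0.0305] [ 0.24  0.24 -0.46]
[0.483  0.1739 0.0305] [ 0.34  0.07 -0.35]
```

```bash
python3 -m jog '[[0,0,0.1,0,0,0,255],[0,0,0.1,0,0,0,255],[0,0,0.1,0,0,0,255]]'
```

```text
t: 8.85
tool_pos: [0.4832, 0.174, 0.0298]
tool_rot: [3.125, -0.278, -0.0]
contact_force: [0.4, -0.3, -0.2]
opening: 0.0467
```

```bash
python3 -m jog '[[0,0,0.15,0,0,0,255],[0,0,0.15,0,0,0,255],[0,0,0.15,0,0,0,255]]';python3 -m jog '[[0,0,0.1,0,0,0,255],[0,0,0.1,0,0,0,255],[0,0,0.1,0,0,0,255]]'
```

```text
t: 9.1
tool_pos: [0.4832, 0.1739, 0.0282]
tool_rot: [3.125, -0.278, -0.001]
contact_force: [0.4, 0.2, -2.0]
opening: 0.0469
t: 9.35
tool_pos: [0.4831, 0.1738, 0.027]
tool_rot: [3.125, -0.278, -0.001]
contact_force: [0.1, -0.4, -1.1]
opening: 0.0466
```

```bash
python3 -m jog '[[0,0,0.1,0,0,0,255],[0,0,0.1,0,0,0,255],[0,0,0.1,0,0,0,255]]';python3 -c "
from h import *
f=[]
for i in range(4):
  get_image('top'); o=get_obs(); f.append(o['contact_force'][2])
print(np.round(f,2),o['tool_pos'])"
```

```text
t: 9.6
tool_pos: [0.4834, 0.1739, 0.0268]
tool_rot: [3.125, -0.278, -0.001]
contact_force: [-3.0, -0.7, 4.5]
opening: 0.0465
[4.11 5.01 5.08 4.53] [0.48341103 0.17384405 0.02677602]
```

Contact is clear at about 5 N. Releasing and retreating.

```bash
python3 -m jog '[[0,0,0,0,0,0,60],[0,0,0,0,0,0,0],[0,0,0,0,0,0,0],[0,0,0,0,0,0,0],[0,0,-4,0,0,0,0],[0,0,-8,0,0,0,0],[0,0,-12,0,0,0,0],[4,0,-16,0,0,0,0]]';python3 -m jog '[[2,0,-6,0,0,0,0],[2,0,-6,0,0,0,0],[2,0,-6,0,0,0,0],[2,0,-6,0,0,0,0]]'; python3 -c "
from h import *
c,im=snap('wrist','w7.png');o=get_obs();print(o['tool_pos'])
p=circ(c,im,(.4855,.1735),.058,.048,lambda i:(i.min(2)>180),'jar')
ct,t=snap('top','top7.png'); circ(ct,t,(.4855,.1735),.058,.048,lambda i:(i.min(2)>140),'jar top')
import pickle; pickle.dump(c,open('w7.pkl','wb'))"
```

```text
t: 10.47
tool_pos: [0.5105, 0.1704, 0.1793]
tool_rot: [3.126, -0.274, 0.001]
contact_force: [1.6, 0.6, 0.4]
opening: 0.0854
t: 10.8
tool_pos: [0.5314, 0.1672, 0.2413]
tool_rot: [3.127, -0.275, 0.006]
contact_force: [-0.2, 0.2, -0.6]
opening: 0.0856
[0.53004218 0.16702325 0.23892602]
jar centre [0.4844 0.1725] axes [0.0472 0.0477]
jar top centre [0.5385 0.1457] axes [0.0237 0.0298]
```

View pics/w7.png

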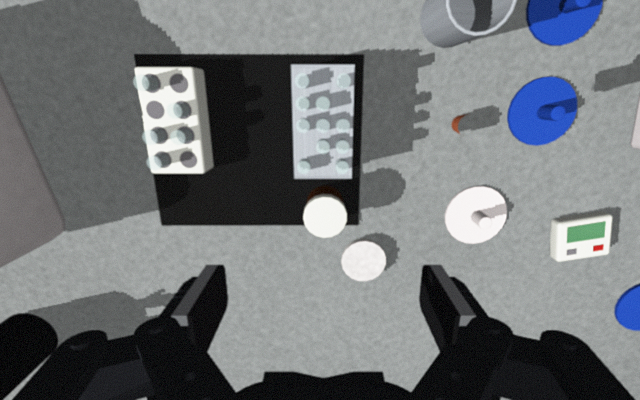

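The jar stands at (.4844,.1725) against a target of (.4855,.1735), which is fine. Next the bottle, with the jaws turned 90° for the gap.

```bash
python3 -m jog '[[-10,37.9,-1,0,0,-1.57,0],[-10,37.9,-1,0,0,-1.57,0],[-10,37.9,-1,0,0,-1.57,0],[-10,37.9,-1,0,0,-1.57,0],[-10,37.9,-1,0,0,-1.57,0],[-10,37.9,-1,0,0,-1.57,0],[-10,37.9,-1,0,0,-1.57,0],[-10,37.9,-1,0,0,-1.57,0]]'; python3 -c "
from h import *
go(.367,-.19,.25,-.17)"
```

```text
t: 11.57
tool_pos: [0.4053, -0.0999, 0.2443]
tool_rot: [-2.946, -1.09, 0.008]
contact_force: [0.1, -0.9, -0.6]
opening: 0.0856
go (0.367, -0.19, 0.25) [-8.78, 4.35, -0.54] [-0.004, 0.004, -0.692] or [0.005, 0.005, 2.45]
```

```bash
python3 -m jog '[[-8.8,4.35,-0.5,0,0,-0.692,0],[-8.8,4.35,-0.5,0,0,-0.692,0],[-8.8,4.35,-0.5,0,0,-0.692,0],[-8.8,4.35,-0.5,0,0,-0.692,0],[-8.8,4.35,-0.5,0,0,-0.692,0],[-8.8,4.35,-0.5,0,0,-0.692,0],[-8.8,4.35,-0.5,0,0,-0.692,0],[-8.8,4.35,-0.5,0,0,-0.692,0]]'; python3 -c "
from h import *
c,im=snap('wrist','w8.png');o=get_obs();print(o['tool_pos'],o['tool_rot'])
u=proj(c,[[.365,-.245,.093],[.365,-.245,0]]); print(u)
import pickle; pickle.dump(c,open('w8.pkl','wb'))
for t in (22,30,40): circ(c,im,(.365,-.245),.093,.028,lambda i:(i.max(2)<t),'cap')"
```

```text
t: 12.23
tool_pos: [0.3661, -0.1895, 0.2476]
tool_rot: [-2.401, -2.018, 0.008]
contact_force: [0.6, 1.1, 0.8]
opening: 0.0854
[ 0.36633365 -0.18954396  0.24800567] [-2.4010571  -2.01881663  0.00806765]
[[331.76274377 232.14914413]
 [330.46911673 203.09175979]]
cap centre [ 0.3636 -0.2487] axes [0.0263 0.0299]
cap centre [ 0.3637 -0.249 ] axes [0.0273 0.0312]
cap centre [ 0.3646 -0.2487] axes [0.0305 0.0324]
```

View pics/w8.png

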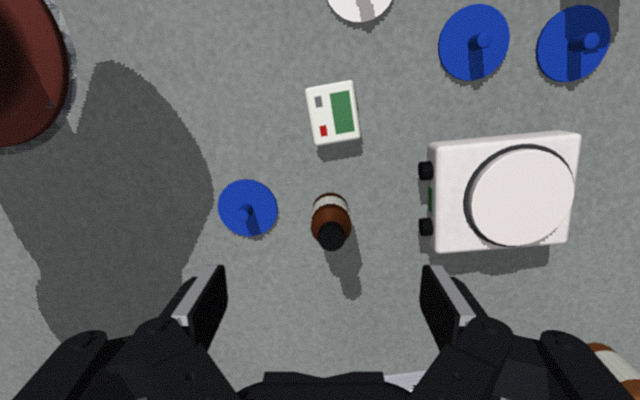

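The bottle is upright with its cap at (331,236), giving about (.3637,-.2495).

```bash
python3 -c "
from h import *
go(.3637,-.2495,.25,-.17)
go(.3637,-.2495,.035,-.17)"
```

```text
go (0.3637, -0.2495, 0.25) [-5.95, 0.77, -0.2] [-0.007, 0.001, -0.003] or [0.002, 0.011, 3.139]
go (0.3637, -0.2495, 0.035) [-5.93, 0.92, 21.3] [-0.007, 0.001, -0.003] or [0.002, 0.011, 3.139]
```

```bash
python3 -m jog '[[-4,0.8,2,-0.007,0,0,0],[-5.9,0.8,5,-0.007,0,0,0],[-5.9,0.9,8,-0.007,0,0,0],[-5.9,0.9,11,-0.007,0,0,0],[-5.9,0.9,14,-0.007,0,0,0],[-5.9,0.9,17,-0.007,0,0,0],[-5.9,0.9,19,-0.007,0,0,0],[-5.9,0.9,19.3,-0.007,0,0,0]]'; python3 -c "
from h import *
get_image('top');get_image('top')
go(.3637,-.2495,.035,-.17)"
```

```text
t: 12.95
tool_pos: [0.3608, -0.246, 0.0498]
tool_rot: [-2.399, -2.014, 0.003]
contact_force: [-0.1, 1.5, 0.1]
opening: 0.0854
go (0.3637, -0.2495, 0.035) [-0.12, 0.09, 1.89] [-0.002, -0.001, -0.003] or [-0.001, 0.004, 3.138]
```

```bash
python3 -m jog '[[-0.1,0.1,1,0,0,0,0],[-0.1,0.1,1.9,0,0,0,0],[-0.1,0.1,1.9,0,0,0,0],[-0.1,0.1,1.9,0,0,0,150],[-0.1,0.1,1.9,0,0,0,255],[-0.1,0.1,1.9,0,0,0,255],[-0.1,0.1,1.9,0,0,0,255],[-0.1,0.1,1.9,0,0,0,255]]' 30; python3 -m jog '[[0,0,0,0,0,0,255],[0,0,0,0,0,0,255],[0,0,0,0,0,0,255]]';  python3 -c "
from h import *
o=get_obs(); print(o['tool_pos'],o['opening'],o['contact_force'])"
```

```text
t: 13.72
tool_pos: [0.3641, -0.2498, 0.0358]
tool_rot: [-2.404, -2.02, 0.002]
contact_force: [-2.1, 0.8, 5.4]
opening: 0.0445
t: 13.97
tool_pos: [0.3642, -0.2499, 0.0359]
tool_rot: [-2.405, -2.02, 0.002]
contact_force: [-0.4, -0.7, 0.4]
opening: 0.0442
[ 0.36415562 -0.24987123  0.03585842] 0.04416030340584711 [-0.3819236  -0.73569519  0.41677242]
```

```bash
python3 -m jog '[[0,0,-2,0,0,0,255],[0,0,-4,0,0,0,255],[0,0,-7,0,0,0,255],[0,0,-10,0,0,0,255],[0,0,-12,0,0,0,255],[0,0,-12,0,0,0,255],[0,0,-12,0,0,0,255]]'; python3 -c "
from h import *
import pickle
c,im=snap('wrist','w9.png');o=get_obs(); print(o['tool_pos'],o['opening'],o['contact_force'])
pickle.dump((c,o),open('w9.pkl','wb'))
R=Ro.from_rotvec(o['tool_rot']); print(proj(c,o['tool_pos']+R.apply([[0,0,-.0572],[.014,0,-.0572],[-.014,0,-.0572]])))
go(.5966,.2356,.16,-.17)"
```

```text
t: 14.55
tool_pos: [0.3647, -0.2502, 0.1562]
tool_rot: [2.405, 2.02, -0.001]
contact_force: [0.2, -0.3, -2.8]
opening: 0.0442
[ 0.36385389 -0.2493293   0.15445724] 0.04422319702196062 [ 0.23811958  0.05973795 -2.90534349]
[[318.73315667 321.92807277]
 [318.58339601 287.86693363]
 [318.87194624 353.64448789]]
go (0.5966, 0.2356, 0.16) [51.78, 14.56, -0.56] [-0.003, -0.001, -0.003] or [-0.001, 0.004, 3.138]
```

View pics/w9.png

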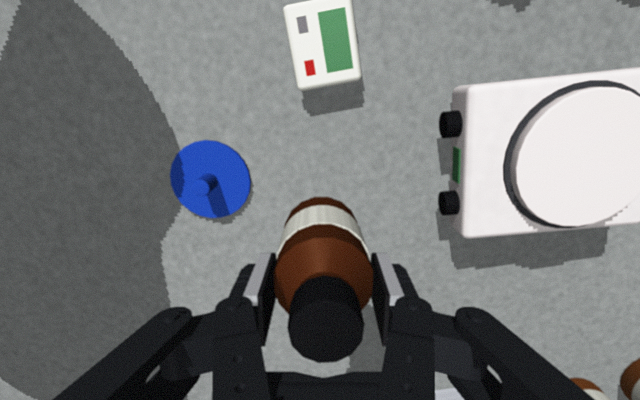

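The bottle is held upright. Transferring it to the gap.

```bash
python3 -m jog '[[2,0.5,-0.5,0,0,0,255],[5,1.4,-0.5,0,0,0,255],[8.5,2.4,-0.5,0,0,0,255],[12,3.4,-0.5,0,0,0,255],[15.5,4.4,-0.5,0,0,0,255],[19,5.4,-0.5,0,0,0,255],[22.5,6.4,-0.5,0,0,0,255],[26,7.3,-0.5,0,0,0,255]]'; python3 -m jog '[[3.5,1,0,0,0,0,255],[7,2,0,0,0,0,255],[10.5,3,0,0,0,0,255],[14,4,0,0,0,0,255],[17.5,5,0,0,0,0,255],[20.5,5.9,0,0,0,0,255],[23,6.6,0,0,0,0,255],[24.5,7,0,0,0,0,255]]';  python3 -c "
from h import *
get_image('top')
go(.5966,.2356,.16,-.17);go(.5966,.2356,.042,-.17)"
```

```text
t: 15.27
tool_pos: [0.4794, -0.0037, 0.1561]
tool_rot: [-2.4, -2.017, 0.007]
contact_force: [0.4, -0.7, -1.9]
opening: 0.0444
t: 15.93
tool_pos: [0.5894, 0.2278, 0.1516]
tool_rot: [-2.396, -2.017, 0.014]
contact_force: [0.1, -0.2, -1.9]
opening: 0.0441
go (0.5966, 0.2356, 0.16) [0.74, 0.54, -0.84] [-0.012, -0.001, -0.0] or [-0.001, 0.019, 3.141]
go (0.5966, 0.2356, 0.042) [0.73, 0.68, 10.96] [-0.012, -0.001, -0.0] or [-0.001, 0.019, 3.141]
```

```bash
python3 -m jog '[[0.7,0.5,0,-0.012,0,0,255],[0.7,0.5,0,-0.012,0,0,255],[0.7,0.6,3,-0.012,0,0,255],[0.7,0.6,6,-0.012,0,0,255],[0.7,0.6,9,-0.012,0,0,255],[0.7,0.6,10.4,-0.012,0,0,255],[0.7,0.6,10.7,-0.012,0,0,255],[0.7,0.6,10.7,-0.012,0,0,255]]';  python3 -c "
from h import *
f=[]
for i in range(3): get_image('top'); f.append(get_obs()['contact_force'][2])
print(np.round(f,2));go(.5966,.2356,.0385,-.17)"
```

```text
t: 16.65
tool_pos: [0.5947, 0.2347, 0.0433]
tool_rot: [-2.402, -2.022, 0.003]
contact_force: [-0.5, 0.7, -2.3]
opening: 0.044
[-2.43 -1.91 -0.99]
go (0.5966, 0.2356, 0.0385) [-0.03, -0.09, 0.87] [0.003, -0.003, -0.001] or [-0.004, -0.005, 3.141]
```

```bash
python3 -m jog '[[0,-0.1,0.4,0,0,0,255],[0,-0.1,0.6,0,0,0,255],[0,-0.1,0.6,0,0,0,255],[0,-0.1,0.6,0,0,0,255]]';  python3 -m jog '[[0,0,0.1,0,0,0,255],[0,0,0.1,0,0,0,255],[0,0,0.1,0,0,0,255]]'; python3 -m jog '[[0,0,0.1,0,0,0,255],[0,0,0.1,0,0,0,255],[0,0,0.1,0,0,0,255]]'
```

```text
t: 17.13
tool_pos: [0.5966, 0.236, 0.0415]
tool_rot: [2.402, 2.023, 0.007]
contact_force: [0.7, 0.6, -2.8]
opening: 0.044
t: 17.38
tool_pos: [0.5966, 0.236, 0.0404]
tool_rot: [2.402, 2.024, 0.007]
contact_force: [-1.4, -0.1, -2.4]
opening: 0.0442
t: 17.63
tool_pos: [0.5964, 0.2359, 0.0392]
tool_rot: [2.402, 2.024, 0.006]
contact_force: [0.1, 0.1, -3.0]
opening: 0.0439
```

```bash
python3 -m jog '[[0,0,0.1,0,0,0,255],[0,0,0.1,0,0,0,255],[0,0,0.1,0,0,0,255]]';  python3 -m jog '[[0,0,0.1,0,0,0,255],[0,0,0.1,0,0,0,255],[0,0,0.1,0,0,0,255]]'
```

```text
t: 17.88
tool_pos: [0.5967, 0.2361, 0.0388]
tool_rot: [2.402, 2.024, 0.007]
contact_force: [-1.3, -0.2, 0.9]
opening: 0.0442
t: 18.13
tool_pos: [0.5968, 0.2363, 0.0388]
tool_rot: [2.402, 2.024, 0.007]
contact_force: [-4.1, -0.6, 4.2]
opening: 0.0439
```

```bash
python3 -m jog '[[0,0,0,0,0,0,100],[0,0,0,0,0,0,0],[0,0,0,0,0,0,0],[0,0,0,0,0,0,0],[0,0,-4,0,0,0,0],[0,0,-8,0,0,0,0],[0,0,-12,0,0,0,0],[0,0,-16,0,0,0,0]]';python3 -m jog '[[0,0,-4,0,0,0.12,0],[0,0,-8,0,0,0.25,0],[0,0,-8,0,0,0.37,0],[0,0,-8,0,0,0.5,0],[0,0,-8,0,0,0.6,0],[0,0,-8,0,0,0.75,0],[0,0,-8,0,0,0.87,0],[0,0,-8,0,0,1,0]]'; python3 -c "
from h import *
go(.58,.17,.30,-np.pi/2-.17)"
```

```text
t: 18.8
tool_pos: [0.5958, 0.2358, 0.2001]
tool_rot: [2.402, 2.024, 0.007]
contact_force: [0.9, 0.2, 0.4]
opening: 0.0853
t: 19.47
tool_pos: [0.5955, 0.2355, 0.2798]
tool_rot: [-3.072, -0.653, -0.006]
contact_force: [0.0, -0.8, 0.6]
opening: 0.0851
go (0.58, 0.17, 0.3) [-4.07, 5.36, -2.04] [-0.002, -0.004, 0.589] or [0.005, -0.002, -2.552]
```

```bash
python3 -m jog '[[-5,12.5,-2,0,0,0.42,0],[-5,12.5,-2,0,0,0.42,0],[-5,12.5,-2,0,0,0.42,0],[-5,12.5,-2,0,0,0.42,0],[-5,12.5,-2,0,0,0.42,0],[-5,12.5,-2,0,0,0.42,0],[-5,12.5,-2,0,0,0.42,0],[-5,12.5,-2,0,0,0.42,0]]'; python3 -c "
from h import *
c,im=snap('wrist','w10.png');import pickle;pickle.dump(c,open('w10.pkl','wb'));print(get_obs()['tool_pos'])
for t in (18,25,30): circ(c,im,(.597,.236),.096,.028,lambda i:(i.max(2)<t),'cap')
circ(c,im,(.664,.0093),.08,.054,lambda i:(i.min(2)>140),'beaker in')
circ(c,im,(.664,.0093),.08,.06,lambda i:(i.min(2)>140),'beaker out')
circ(c,im,(.4844,.1725),.058,.048,lambda i:(i.min(2)>170),'jar')
print(proj(c,[[.597,.236,.096]]))"
```

```text
t: 20.13
tool_pos: [0.6004, 0.1021, 0.2991]
tool_rot: [-3.139, -0.002, -0.005]
contact_force: [0.8, -0.2, 0.2]
opening: 0.0851
[0.60039975 0.10215216 0.29907355]
cap centre [0.5997 0.2261] axes [0.0224 0.0242]
cap centre [0.5962 0.2353] axes [0.0047 0.0091]
cap centre [0.5535 0.2389] axes [0.0216 0.0301]
beaker in centre [0.6638 0.0092] axes [0.053  0.0552]
beaker out centre [0.6638 0.0092] axes [0.053  0.0552]
jar centre [0.4847 0.1725] axes [0.0476 0.0487]
[[200.36169358 173.21374984]]
```

View pics/w10.png

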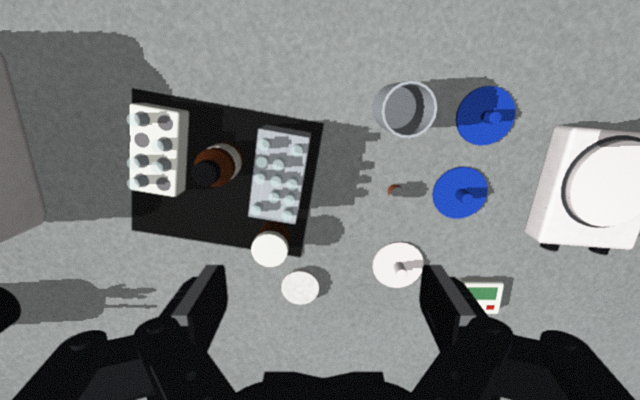

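The bottle stands between the racks with its cap at about (205,173), the jar is in front of the steel rack, and the beaker rim is at (409,109). I'll zoom on the bottle for its centring.

```bash
python3 - <<'E'
from h import *
import pickle
c=pickle.load(open('w10.pkl','rb')); im=cv2.imread('pics/w10.png')
print(proj(c,[[.597,.236,.096],[.597,.236,.063],[.597,.236,.003]]).round(1).tolist())
cr=cv2.resize(im[135:205,170:260],None,fx=8,fy=8,interpolation=cv2.INTER_CUBIC)
cr=(255*(cr/255.)**.5).astype(np.uint8)
def ring(z,r,col):
    a=np.linspace(0,2*np.pi,60); P=proj(c,np.c_[.597+r*np.cos(a),.236+r*np.sin(a),0*a+z])
    cv2.polylines(cr,[((P-[170,135]+.5)*8).astype(np.int32)],True,col,1)
ring(.096,.014,(0,255,0)); ring(.063,.023,(255,255,0)); ring(.003,.023,(255,0,255))
cv2.imwrite('pics/crop3.png',cr)
E
```

```text
[[200.4, 173.2], [210.1, 167.0], [224.3, 157.9]]
```

View pics/crop3.png

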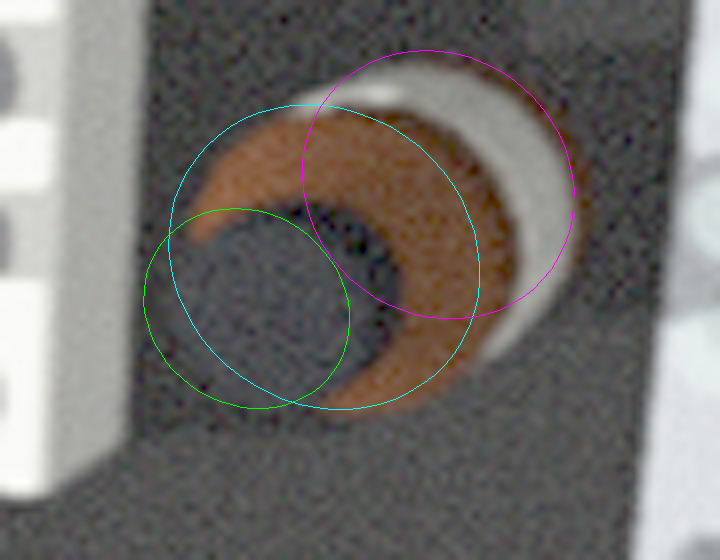

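The bottle is about 2.5 mm off the midline towards -y, which is acceptable. Now the beaker.

```bash
python3 -m jog '[[6.3,9.3,8,0,0,0,0],[6.3,9.3,12,0,0,0,0],[6.3,9.3,16,0,0,0,0],[6.3,9.3,16,0,0,0,0],[6.3,9.3,16,0,0,0,0],[6.3,9.3,16,0,0,0,0],[6.3,9.3,16,0,0,0,0]]'; python3 -c "
from h import *
get_image('top');get_image('top');go(.6638,.0092,.04,-np.pi/2)"
```

```text
t: 20.77
tool_pos: [0.6625, 0.0103, 0.1362]
tool_rot: [-3.138, -0.003, 0.004]
contact_force: [-0.1, 0.2, -0.0]
opening: 0.0853
go (0.6638, 0.0092, 0.04) [-0.18, 0.17, 10.12] [-0.002, -0.006, 0.003] or [0.009, -0.004, -3.139]
```

```bash
python3 -m jog '[[-0.1,0.1,3,0,0,0,0],[-0.1,0.1,6,0,0,0,0],[-0.1,0.1,9,0,0,0,0],[-0.1,0.1,10,0,0,0,0],[-0.1,0.1,10,0,0,0,0],[-0.1,0.1,10,0,0,0,0]]' 30; python3 -m jog '[[0,0,0,0,0,0,120],[0,0,0,0,0,0,255],[0,0,0,0,0,0,255],[0,0,0,0,0,0,255],[0,0,0,0,0,0,255],[0,0,0,0,0,0,255]]';  python3 -c "
from h import *
get_image('top');o=get_obs(); print(o['tool_pos'],o['opening'],o['contact_force']);go(.6638,.0092,.04,-np.pi/2)"
```

```text
t: 21.37
tool_pos: [0.6658, 0.0105, 0.0436]
tool_rot: [-3.139, -0.006, -0.013]
contact_force: [-0.0, -0.0, 0.7]
opening: 0.0853
t: 21.87
tool_pos: [0.6685, 0.0104, 0.0479]
tool_rot: [-3.14, -0.005, -0.023]
contact_force: [-0.6, -0.9, 6.7]
opening: 0.0594
[0.66852083 0.01035061 0.04785844] 0.059445941427398154 [0.23300541 0.16099154 6.99376043]
go (0.6638, 0.0092, 0.04) [-0.48, 0.11, 0.78] [-0.002, -0.015, 0.003] or [0.023, -0.003, -3.138]
```

```bash
python3 -m jog '[[0,0,-2,0,0,0,255],[0,0,-4,0,0,0,255],[0,0,-7,0,0,0,255],[0,0,-10,0,0,0,255],[0,0,-12,0,0,0,255],[0,0,-12,0,0,0,255],[0,0,-12,0,0,0,255]]'; python3 -c "
from h import *
get_image('top');c,im=snap('wrist','w11.png');o=get_obs(); print(o['tool_pos'],o['opening'],o['contact_force'])
z=o['tool_pos'][2]+.032
for t in (140,110):
  circ(c,im,(o['tool_pos'][0]-.004,o['tool_pos'][1]),z,.054,lambda i:(i.min(2)>t),'beaker');circ(c,im,(o['tool_pos'][0]-.004,o['tool_pos'][1]),z,.06,lambda i:(i.min(2)>t),'beaker o')
R=Ro.from_rotvec(o['tool_rot']).as_matrix(); print(R.round(3).tolist())"
```

```text
t: 22.5
tool_pos: [0.6681, 0.01, 0.1708]
tool_rot: [-3.14, -0.005, -0.031]
contact_force: [-1.0, -0.4, -2.2]
opening: 0.0593
[0.66589981 0.01015202 0.16646866] 0.05952239916682862 [ 0.16980421 -0.28441269 -2.15557782]
beaker centre [0.6787 0.0112] axes [0.0243 0.0432]
beaker o centre [0.6787 0.0112] axes [0.0243 0.0432]
beaker centre [0.6616 0.0088] axes [0.0546 0.0557]
beaker o centre [0.6616 0.0088] axes [0.0546 0.0557]
[[1.0, 0.003, 0.013], [0.003, -1.0, 0.002], [0.013, -0.002, -1.0]]
```

View pics/w11.png

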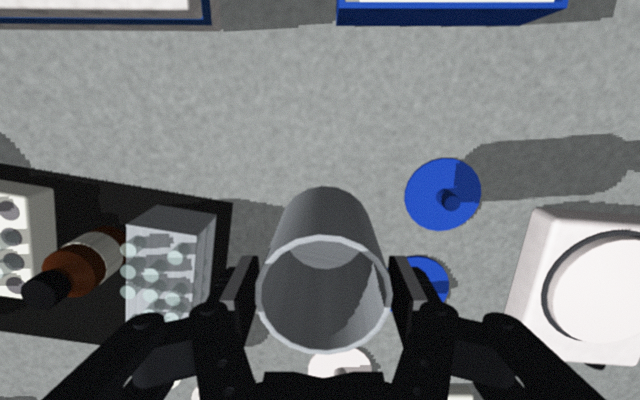

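The beaker is held, with its rim centre about 4.4 mm behind the TCP. Moving over the plate.

```bash
python3 -m jog '[[-1,3,0,0,0,0,255],[-2,6.5,0,0,0,0,255],[-3.3,10,0,0,0,0,255],[-4.5,13.5,0,0,0,0,255],[-5.6,17,0,0,0,0,255],[-6.8,20.5,0,0,0,0,255],[-8,24,0,0,0,0,255],[-8.7,26,0,0,0,0,255]]'; python3 -m jog '[[-0.2,0.8,0,0,0,0,255],[-0.2,0.8,0,0,0,0,255],[-0.2,0.8,0,0,0,0,255]]'; python3 -c "
from h import *
get_image('top');get_image('top');o=get_obs(); print(o['tool_pos'],o['contact_force'],Ro.from_rotvec(o['tool_rot']).as_matrix()[:,2].round(3));go(.5775,-.2585,.107)"
```

```text
t: 23.27
tool_pos: [0.5771, -0.2528, 0.1619]
tool_rot: [-3.138, -0.001, -0.013]
contact_force: [0.8, 0.6, -0.9]
opening: 0.0596
t: 23.52
tool_pos: [0.5744, -0.2599, 0.1599]
tool_rot: [-3.136, -0.0, -0.009]
contact_force: [0.3, 1.1, -1.5]
opening: 0.0593
[ 0.57527328 -0.25912069  0.16094411] [ 0.00522035  0.3720675  -1.94521858] [ 0.007  0.005 -1.   ]
go (0.5775, -0.2585, 0.107) [0.18, -0.04, 5.4]
```

```bash
python3 -m jog '[[0.2,0,2,0,0,0,255],[0.2,0,4,0,0,0,255],[0.2,0,5.2,0,0,0,255],[0.2,0,5.4,0,0,0,255],[0.2,0,5.4,0,0,0,255],[0.2,0,5.4,0,0,0,255]]'; python3 -m jog '[[0,0,0.15,0,0,0,255],[0,0,0.15,0,0,0,255],[0,0,0.15,0,0,0,255]]'; python3 -m jog '[[0,0,0.1,0,0,0,255],[0,0,0.1,0,0,0,255],[0,0,0.1,0,0,0,255]]'; python3 -c "
from h import *
get_image('top');o=get_obs(); print(o['tool_pos'],o['contact_force'])"
```

```text
t: 24.12
tool_pos: [0.5784, -0.2586, 0.1078]
tool_rot: [-3.137, -0.005, -0.013]
contact_force: [0.2, -0.3, -0.6]
opening: 0.0594
t: 24.37
tool_pos: [0.579, -0.2589, 0.1075]
tool_rot: [-3.138, -0.005, -0.016]
contact_force: [0.5, -0.6, -1.6]
opening: 0.0593
t: 24.62
tool_pos: [0.5791, -0.2591, 0.1068]
tool_rot: [-3.139, -0.005, -0.016]
contact_force: [0.2, 0.6, -1.0]
opening: 0.059
[ 0.57899318 -0.25901392  0.10664186] [ 1.12627861  0.65132926 -1.48064163]
```

```bash
python3 -m jog '[[-0.15,0,0.15,0,0,0,255],[-0.15,0,0.15,0,0,0,255],[-0.15,0,0.15,0,0,0,255]]'; python3 -m jog '[[0,0,0.12,0,0,0,255],[0,0,0.12,0,0,0,255],[0,0,0.12,0,0,0,255]]'; python3 -m jog '[[0,0,0.12,0,0,0,255],[0,0,0.12,0,0,0,255],[0,0,0.12,0,0,0,255]]'
```

```text
t: 24.92
tool_pos: [0.5773, -0.2589, 0.1048]
tool_rot: [-3.138, -0.005, -0.015]
contact_force: [0.2, 0.6, -1.3]
opening: 0.0591
t: 25.17
tool_pos: [0.5772, -0.2589, 0.1034]
tool_rot: [-3.138, -0.005, -0.015]
contact_force: [-0.7, 0.3, -0.5]
opening: 0.0594
t: 25.42
tool_pos: [0.5775, -0.259, 0.1029]
tool_rot: [-3.138, -0.005, -0.016]
contact_force: [-1.1, -0.0, 2.6]
opening: 0.0589
```

```bash
python3 -m jog '[[0,0,0.05,0,0,0,255],[0,0,0.05,0,0,0,60],[0,0,0.05,0,0,0,0],[0,0,0,0,0,0,0],[0,0,0,0,0,0,0],[0,0,-4,0,0,0,0],[0,0,-8,0,0,0,0],[0,0,-12,0,0,0,0]]'; python3 -m jog '[[1,-4,-4,0,0,0,0],[3,-8,-8,0,0,0,0],[5,-12,-8,0,0,0,0],[5,-12,-8,0,0,0,0],[5,-12,-8,0,0,0,0],[5,-12,-8,0,0,0,0],[5,-12,-8,0,0,0,0]]'; python3 -c "
from h import *
get_image('top');c,im=snap('wrist','w12.png');import pickle;pickle.dump(c,open('w12.pkl','wb'));o=get_obs();print(o['tool_pos'])
for t in (110,140): circ(c,im,(.573,-.259),.135,.054,lambda i:(i.min(2)>t),'beaker in')
g=lambda i:(i.max(2)<100)
circ(c,im,(.573,-.259),.055,.115,g,'ring')
for t in (170,190):circ(c,im,(.4345,-.011),.005,.076,lambda i:(i.min(2)>t),'lid')"
```

```text
t: 26.08
tool_pos: [0.5755, -0.259, 0.2231]
tool_rot: [-3.137, -0.005, -0.013]
contact_force: [-0.0, -1.0, 1.2]
opening: 0.0856
t: 26.67
tool_pos: [0.6242, -0.1395, 0.3032]
tool_rot: [-3.137, -0.005, -0.011]
contact_force: [-0.8, 0.0, 0.2]
opening: 0.0854
[ 0.62376955 -0.14011857  0.30263413]
beaker in centre [ 0.5733 -0.26  ] axes [0.0525 0.055 ]
beaker in centre [ 0.5733 -0.2605] axes [0.0551 0.0561]
ring centre [ 0.5766 -0.2567] axes [0.1148 0.1161]
lid centre [ 0.4353 -0.0117] axes [0.0733 0.0754]
lid centre [ 0.4354 -0.0116] axes [0.0727 0.0746]
```

View pics/w12.png

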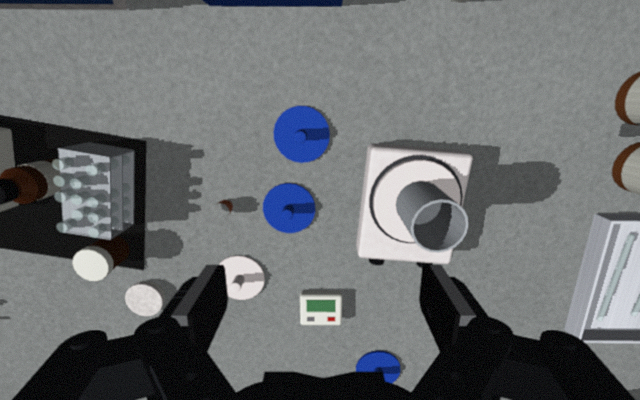

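The beaker stands at (.5733,-.2600) against the plate at (.573,-.259), upright and centred. The lid is at (.435,-.0116). That is 16 pictures viewed, so only numbers from here. Now the lid.

```bash
python3 -m jog '[[-3,-2,0,0,0,0,0],[-7,-5,3,0,0,0,0],[-11,-8,7,0,0,0,0],[-15,-10,11,0,0,0,0],[-18.9,-12.9,15,0,0,0,0],[-18.9,-12.9,19,0,0,0,0],[-18.9,-12.9,19,0,0,0,0],[-18.9,-12.9,19,0,0,0,0]]'; python3 -m jog '[[0,0,0,0,0,0,0],[0,0,0,0,0,0,0]]'; python3 -c "
from h import *
get_image('top');get_image('top');go(.4351,-.0116,.06,-np.pi/2)
c,im=snap('wrist','w13.png'); circ(c,im,(.4345,-.011),.005,.076,lambda i:(i.min(2)>170),'lid')"
```

```text
t: 27.43
tool_pos: [0.4311, -0.0099, 0.1071]
tool_rot: [-3.135, -0.0, 0.001]
contact_force: [-0.7, -0.5, -0.2]
opening: 0.085
t: 27.6
tool_pos: [0.4288, -0.0101, 0.1048]
tool_rot: [-3.135, 0.001, 0.008]
contact_force: [0.6, 0.9, 0.2]
opening: 0.0854
go (0.4351, -0.0116, 0.06) [0.24, 0.09, 4.87] [-0.005, -0.002, -0.001] or [-0.003, 0.009, 3.14]
lid centre [ 0.435  -0.0107] axes [0.0748 0.0749]
```

```bash
python3 -m jog '[[0.24,0.1,2,-0.005,0,0,0],[0.24,0.1,4,-0.005,0,0,0],[0.24,0.1,5.5,-0.005,0,0,0],[0.24,0.1,6.5,-0.005,0,0,0],[0.24,0.1,6.5,-0.005,0,0,0],[0.24,0.1,6.5,-0.005,0,0,0]]'; python3 -c "
from h import *
get_image('top');get_image('top');get_image('top');go(.4351,-.0113,.018,-np.pi/2)"
```

```text
t: 28.25
tool_pos: [0.4369, -0.0122, 0.0454]
tool_rot: [-3.142, 0.002, -0.007]
contact_force: [0.3, -0.2, 1.3]
opening: 0.0859
go (0.4351, -0.0113, 0.018) [-0.24, -0.08, 2.81] [0.0, -0.006, -0.001] or [-0.01, -0.001, 3.14]
```

```bash
python3 -m jog '[[-0.2,-0.1,1,0,-0.006,0,0],[-0.2,-0.1,2,0,-0.006,0,0],[-0.2,-0.1,2.6,0,-0.006,0,0],[-0.2,-0.1,2.6,0,-0.006,0,0],[-0.2,-0.1,2.6,0,-0.006,0,0]]'; python3 -c "
from h import *
get_image('top');get_image('top');get_image('top');go(.4351,-.0113,.018,-np.pi/2);print(get_obs()['contact_force'])"
```

```text
t: 28.82
tool_pos: [0.4346, -0.0109, 0.0191]
tool_rot: [-3.142, 0.002, 0.003]
contact_force: [-0.0, -0.2, 0.2]
opening: 0.085
go (0.4351, -0.0113, 0.018) [-0.06, 0.02, 0.23] [0.0, -0.001, -0.001] or [-0.001, -0.001, 3.14]
[0.16115174 0.11966313 0.68730709]
```

```bash
python3 -m jog '[[0,0,0.15,0,0,0,120],[0,0,0.15,0,0,0,200],[0,0,0.15,0,0,0,255],[0,0,0.15,0,0,0,255],[0,0,0.15,0,0,0,255],[0,0,0.15,0,0,0,255],[0,0,0.15,0,0,0,255],[0,0,0.15,0,0,0,255]]' 30; python3 -c "
from h import *
get_image('top');get_image('top');o=get_obs(); print(o['tool_pos'],o['opening'],o['contact_force'])"
```

```text
t: 29.63
tool_pos: [0.4357, -0.0111, 0.0188]
tool_rot: [3.141, -0.002, 0.001]
contact_force: [0.6, -0.4, 0.1]
opening: 0.0005
[ 0.43572949 -0.01111339  0.01881319] -2.612465478883681e-05 [ 0.88562462 -0.65733001 -0.14785325]
```

The jaws read 0 opening at the knob, so this was a miss. Raising closed and re-measuring numerically.

```bash
python3 -m jog '[[0,0,-3,0,0,0,255],[0,0,-6,0,0,0,255],[3,0,-10,0,0,0,255],[6,0,-14,0,0,0,0],[6,0,-14,0,0,0,0],[6,0,-14,0,0,0,0],[6,0,-14,0,0,0,0]]'; python3 - <<'E'
from h import *
import pickle
get_image('top');c,im=snap('wrist','w14.png');pickle.dump(c,open('w14.pkl','wb'));o=get_obs(); print(o['tool_pos'],o['opening'])
for z in (.005,.15): circ(c,im,(.4345,-.011),z,.076 if z<.1 else .035,lambda i:(i.min(2)>170),'lid z%.3f'%z)
g=cv2.cvtColor(im,6); u=proj(c,[[.435,-.011,.005],[.435,-.011,.031]]); print(u)
n,l,s,ct=cv2.connectedComponentsWithStats((g>170).astype(np.uint8)); print([(s[i].tolist(),ct[i].round(0).tolist()) for i in range(1,n) if s[i,4]>150])
x,y=u[0].astype(int); P=g[y-60:y+60:4,x-70:x+70:4]; print('\n'.join(''.join(' .:-=+*#%@'[min(9,v*10//256)] for v in r) for r in P))
E
```

```text
t: 30.32
tool_pos: [0.496, -0.0112, 0.1593]
tool_rot: [3.141, -0.002, 0.002]
contact_force: [0.1, 0.5, -0.1]
opening: 0.0484
[ 0.49380721 -0.01085067  0.15655715] 0.06301236152424385
lid z0.005 centre [ 0.4348 -0.0106] axes [0.0754 0.0759]
lid z0.150 centre [ 0.5006 -0.0112] axes [0.0399 0.0402]
[[322.05914649 238.69754918]
 [321.99636661 250.28939469]]
[([40, 0, 88, 39, 1136], [88.0, 21.0]), ([511, 0, 129, 205, 9508], [569.0, 97.0]), ([575, 23, 65, 131, 5499], [608.0, 96.0]), ([63, 35, 66, 42, 630], [104.0, 59.0]), ([43, 68, 86, 67, 2324], [78.0, 104.0]), ([48, 128, 82, 35, 1106], [89.0, 148.0]), ([66, 182, 59, 55, 2522], [95.0, 209.0]), ([285, 203, 74, 70, 3580], [319.0, 238.0]), ([147, 248, 57, 50, 2211], [175.0, 273.0]), ([412, 261, 67, 50, 1248], [453.0, 285.0])]<stdin>:7: RuntimeWarning: overflow encountered in scalar multiply
Traceback (most recent call last):
OverflowError: Python integer 256 out of bounds for uint8
```

The lid did not move (.4348,-.0106), so the jaws closed above the knob. This and the jar attempt suggest the tips sit about 10–15 mm higher than I assumed. I'll pre-close to about 28 mm and descend around the knob by touch.

```bash
python3 -m jog '[[-2,0,1,0,0,0,170],[-4,0,3,0,0,0,170],[-5.9,0,6,0,0,0,170],[-5.9,0,9,0,0,0,170],[-5.9,0,11.5,0,0,0,170],[-5.9,0,11.5,0,0,0,170],[-5.9,0,11.5,0,0,0,170],[-5.9,0,11.5,0,0,0,170]]'; python3 - <<'E'
from h import *
import pickle
for i in range(4): get_image('top')
go(.4349,-.0108,.02,-np.pi/2); o=get_obs(); print(o['opening'],o['contact_force'])
im=cv2.imread('pics/w14.png'); c=pickle.load(open('w14.pkl','rb'))
# fingertip outlines at ~63 mm opening: topmost dark pixels per column
d=(im.max(2)<45)
for x in list(range(180,290,8))+list(range(355,465,8)):
    r=np.where(d[180:400,x])[0]; print(x,(r[0]+180) if len(r) else None,end='; ')
E
```

```text
t: 31.08
tool_pos: [0.4344, -0.0108, 0.0422]
tool_rot: [-3.141, 0.002, 0.005]
contact_force: [0.4, -0.9, 0.9]
opening: 0.0285
go (0.4349, -0.0108, 0.02) [-0.09, -0.02, 2.35] [0.0, 0.0, -0.001] or [0.0, -0.001, 3.14]
0.0287032560833164 [-0.88935442  0.62253623 -0.36982611]
180 320; 188 318; 196 315; 204 305; 212 301; 220 288; 228 273; 236 267; 244 289; 252 270; 260 256; 268 372; 276 373; 284 372; 355 372; 363 372; 371 372; 379 372; 387 256; 395 271; 403 291; 411 267; 419 275; 427 289; 435 302; 443 306; 451 316; 459 318;
```

Descend in steps, checking force.

```bash
python3 -m jog '[[-0.1,0,1,0,0,0,170],[-0.1,0,2,0,0,0,170],[-0.1,0,2.2,0,0,0,170],[-0.1,0,2.2,0,0,0,170],[-0.1,0,2.2,0,0,0,170]]'; python3 -m jog '[[0,0,0.2,0,0,0,170],[0,0,0.2,0,0,0,170],[0,0,0.2,0,0,0,170]]';  python3 -m jog '[[0,0,0.2,0,0,0,170],[0,0,0.2,0,0,0,170],[0,0,0.2,0,0,0,170]]';  python3 -c "
from h import *
for i in range(3): get_image('top')
go(.4349,-.0108,.01,-np.pi/2); o=get_obs(); print(o['opening'],o['contact_force'],o['tool_pos'])"
```

```text
t: 31.7
tool_pos: [0.4343, -0.0109, 0.0209]
tool_rot: [3.141, -0.002, -0.003]
contact_force: [1.1, -0.9, -0.9]
opening: 0.0286
t: 31.95
tool_pos: [0.4343, -0.0109, 0.0189]
tool_rot: [3.141, -0.002, -0.003]
contact_force: [-0.5, -0.3, -0.3]
opening: 0.0285
t: 32.2
tool_pos: [0.4343, -0.0109, 0.0168]
tool_rot: [3.141, -0.002, -0.003]
contact_force: [-0.1, -0.3, 1.3]
opening: 0.0286
go (0.4349, -0.0108, 0.01) [0.05, -0.01, 0.7] [0.0, 0.002, -0.001] or [0.002, -0.0, 3.14]
0.028306979146789733 [ 0.0732013  -0.99543043 -0.13217471] [ 0.43437776 -0.01093487  0.01695237]
```

```bash
for i in 1 2 3; do python3 -m jog '[[0,0,0.2,0,0,0,170],[0,0,0.2,0,0,0,170],[0,0,0.2,0,0,0,170]]' | grep -E "pos|force"; done
```

```text
tool_pos: [0.4342, -0.0109, 0.0148]
contact_force: [0.6, 0.3, 0.6]
tool_pos: [0.434, -0.0109, 0.0125]
contact_force: [0.3, 0.3, 0.1]
tool_pos: [0.4339, -0.0108, 0.0104]
contact_force: [0.2, -0.9, -0.8]
```

```bash
for i in 1 2; do python3 -m jog '[[0,0,0.2,0,0,0,170],[0,0,0.2,0,0,0,170],[0,0,0.2,0,0,0,170]]' | grep -E "pos|force"; done; python3 -m jog '[[0,0,0,0,0,0,255],[0,0,0,0,0,0,255],[0,0,0,0,0,0,255],[0,0,0,0,0,0,255],[0,0,0,0,0,0,255]]' 25
```

```text
tool_pos: [0.4337, -0.0108, 0.0082]
contact_force: [-0.1, -0.2, -0.5]
tool_pos: [0.4335, -0.0108, 0.006]
contact_force: [-1.4, -0.6, -0.6]
t: 34.02
tool_pos: [0.4337, -0.0108, 0.0061]
tool_rot: [-3.141, 0.002, 0.005]
contact_force: [0.1, 0.5, 0.2]
opening: 0.0142
```

The knob is gripped at 14 mm. Lifting and checking.

```bash
python3 -m jog '[[0,0,-1,0,0,0,255],[0,0,-3,0,0,0,255],[0,0,-6,0,0,0,255],[0,0,-10,0,0,0,255],[0,0,-14,0,0,0,255],[0,0,-17,0,0,0,255],[0,0,-19,0,0,0,255],[0,0,-20,0,0,0,255]]';python3 -m jog '[[0,0,0,0,0,0,255],[0,0,0,0,0,0,255]]'; python3 - <<'E'
from h import *
for i in range(2): get_image('top')
c,im=snap('wrist','w15.png'); o=get_obs(); print(o['opening'],o['contact_force'],o['tool_pos'])
z=o['tool_pos'][2]
for t in (150,170,190): circ(c,im,o['tool_pos'][:2],z-.001,.076,lambda i:(i.min(2)>t),'lid held')
go(.572,-.260,.20,-np.pi/2)
E
```

```text
t: 34.68
tool_pos: [0.4358, -0.0111, 0.2108]
tool_rot: [3.14, -0.002, 0.005]
contact_force: [0.2, 0.1, -0.7]
opening: 0.0144
t: 34.85
tool_pos: [0.436, -0.0112, 0.2113]
tool_rot: [3.14, -0.002, 0.007]
contact_force: [0.5, 0.3, -0.3]
opening: 0.014
0.0145681531069165 [ 0.13715439 -0.04263579  0.08857546] [ 0.43467297 -0.01090516  0.20858292]
lid held centre [ 0.4364 -0.0117] axes [0.0747 0.0753]
lid held centre [ 0.4367 -0.0115] axes [0.0737 0.0748]
lid held centre [ 0.4367 -0.0117] axes [0.0734 0.0743]
go (0.572, -0.26, 0.2) [13.76, 24.89, 0.86] [0.0, 0.0, -0.001] or [0.001, -0.001, 3.14]
```

The lid is held and level (it fits 75 mm at the held height). Moving over the beaker.

```bash
python3 -m jog '[[1,1.8,0,0,0,0,255],[3,5.4,0,0,0,0,255],[5,9,0,0,0,0,255],[7,12.7,0,0,0,0,255],[9,16.3,0,0,0,0,255],[11,19.9,0,0,0,0,255],[12.7,23,0,0,0,0,255],[13.7,24.8,0,0,0,0,255]]';python3 -m jog '[[0,0.2,0,0,0,0,255],[0,0.2,0,0,0,0,255],[0,0.2,0,0,0,0,255]]'; python3 - <<'E'
from h import *
for i in range(3): get_image('top')
c,im=snap('wrist','w16.png'); o=get_obs(); print(o['opening'],o['tool_pos'],o['tool_rot'])
z=o['tool_pos'][2]
circ(c,im,o['tool_pos'][:2],z-.001,.076,lambda i:(i.min(2)>170),'lid held')
go(.5716,-.2597,.15,-np.pi/2)
E
```

```text
t: 35.67
tool_pos: [0.5714, -0.262, 0.2056]
tool_rot: [-3.141, 0.005, 0.006]
contact_force: [0.1, 1.0, -0.6]
opening: 0.0147
t: 35.92
tool_pos: [0.5703, -0.2629, 0.2034]
tool_rot: [-3.138, 0.005, 0.011]
contact_force: [-0.0, 0.5, -1.0]
opening: 0.0145
0.014236281810612064 [ 0.57111248 -0.26270338  0.20561639] [-3.14048142  0.00328995  0.00603391]
lid held centre [ 0.5988 -0.2599] axes [0.0778 0.1263]
go (0.5716, -0.2597, 0.15) [0.07, -0.29, 5.56] [-0.001, 0.004, -0.002] or [0.006, 0.002, 3.139]
```

```bash
python3 -m jog '[[0.05,-0.3,1.5,0,0.004,0,255],[0.05,-0.3,3,0,0.004,0,255],[0.05,-0.3,4.5,0,0.004,0,255],[0.05,-0.3,5.2,0,0.004,0,255],[0.05,-0.3,5.4,0,0.004,0,255],[0.05,-0.3,5.4,0,0.004,0,255]]'; python3 - <<'E'
from h import *
for i in range(4): get_image('top')
o=get_obs(); print(o['contact_force'],o['tool_pos']); go(.5716,-.2597,.143,-np.pi/2)
E
```

```text
t: 36.62
tool_pos: [0.5707, -0.2593, 0.1502]
tool_rot: [-3.139, 0.003, 0.003]
contact_force: [0.7, 0.4, -0.1]
opening: 0.0143
[-0.23822662 -0.17379972  0.74453355] [ 0.57201144 -0.26004488  0.15277087]
go (0.5716, -0.2597, 0.143) [-0.04, -0.03, 0.98] [-0.0, -0.002, -0.002] or [-0.003, 0.0, 3.139]
```

```bash
python3 -m jog '[[0,0,0.3,0,-0.002,0,255],[0,0,0.6,0,-0.002,0,255],[0,0,0.8,0,-0.002,0,255],[0,0,0.8,0,-0.002,0,255],[0,0,0.8,0,-0.002,0,255]]'; for i in 1 2 3; do python3 -m jog '[[0,0,0.1,0,0,0,255],[0,0,0.1,0,0,0,255],[0,0,0.1,0,0,0,255]]' | grep -E "pos|force"; done
```

```text
t: 37.23
tool_pos: [0.5718, -0.2599, 0.1444]
tool_rot: [-3.141, 0.003, 0.001]
contact_force: [0.9, 0.4, -0.9]
opening: 0.0145
tool_pos: [0.5718, -0.2599, 0.1433]
contact_force: [0.2, -0.9, -0.8]
tool_pos: [0.5718, -0.2599, 0.1423]
contact_force: [-0.1, -0.6, -0.5]
tool_pos: [0.5717, -0.2599, 0.1413]
contact_force: [-0.4, 1.2, -1.3]
```

```bash
for i in 1 2; do python3 -m jog '[[0,0,0.1,0,0,0,255],[0,0,0.1,0,0,0,255],[0,0,0.1,0,0,0,255]]' | grep -E "pos|force"; done
```

```text
tool_pos: [0.572, -0.2601, 0.1411]
contact_force: [-1.5, -0.0, 3.2]
tool_pos: [0.5724, -0.2602, 0.1412]
contact_force: [-1.5, 1.4, 5.3]
```

The lid has contact with the rim. Releasing symmetrically, then straight up.

```bash
python3 -m jog '[[0,0,-0.05,0,0,0,200],[0,0,-0.05,0,0,0,170],[0,0,-0.05,0,0,0,150],[0,0,-0.05,0,0,0,150],[0,0,-1,0,0,0,150],[0,0,-3,0,0,0,150],[0,0,-6,0,0,0,150],[0,0,-10,0,0,0,150]]'; python3 -m jog '[[1,-4,-2,0,0,0,0],[3,-8,-4,0,0,0,0],[5,-12,-6,0,0,0,0],[5,-12,-6,0,0,0,0],[5,-12,-6,0,0,0,0],[5,-12,-6,0,0,0,0]]'; python3 - <<'E'
from h import *
for i in range(3): get_image('top')
o=get_obs(); print(o['tool_pos'],o['contact_force'])
c,im=snap('wrist','w17.png'); ct,t=snap('top','top17.png')
for z,d in ((.14,.076),):
  for th in (170,190,205): circ(c,im,(.573,-.26),z,d,lambda i:(i.min(2)>th),'lid'); circ(ct,t,(.573,-.26),z,d,lambda i:(i.min(2)>th),'lid top')
circ(c,im,(.4844,.1725),.058,.048,lambda i:(i.min(2)>170),'jar')
circ(c,im,(.403,.137),.015,.057,lambda i:(i.min(2)>180),'dish')
c0=calibration('top'); t0=cv2.imread('pics/top0.png')
for n,I in(('before',t0),('now',t)): circ(ct,I,(.403,.137),.015,.057,lambda i:(i.min(2)>175),'dish '+n)
red=lambda i:(i[:,:,2]>i[:,:,0]+18)
for n,I,z in(('w12',cv2.imread('pics/w12.png'),0),('now',im,0)):
  import pickle; cc=pickle.load(open('w12.pkl','rb')) if n=='w12' else c
  u=proj(cc,[[.578,.078,.02]])[0]; m=red(I.astype(int)).astype(np.uint8); N,l,s,ce=cv2.connectedComponentsWithStats(m)
  b=[i for i in range(1,N) if s[i,4]>15]; 
  if b: i=min(b,key=lambda i:np.linalg.norm(ce[i]-u)); print('stopper',n,u,ce[i],cast(cc,[ce[i]],.02).round(4))
E
```

```text
t: 39.15
tool_pos: [0.5706, -0.2592, 0.239]
tool_rot: [-3.138, 0.003, 0.008]
contact_force: [0.5, 0.1, -0.4]
opening: 0.0352
t: 39.65
tool_pos: [0.6216, -0.1389, 0.3002]
tool_rot: [-3.139, 0.0, 0.006]
contact_force: [-0.5, -1.4, -0.1]
opening: 0.0859
[ 0.62035189 -0.14039751  0.29794335] [ 0.98888754 -0.44806331  0.36114235]
lid centre [ 0.5947 -0.231 ] axes [0.1379 0.1444]
lid top centre [ 0.779  -0.1015] axes [0.0209 0.0377]
lid centre [ 0.6379 -0.2571] axes [0.024  0.0561]
lid top centre [ 0.3999 -0.5347] axes [0.0833 0.123 ]
lid centre [ 0.5888 -0.2264] axes [0.1166 0.1463]
lid top centre [ 0.8248 -0.1066] axes [0.0109 0.0671]
jar centre [0.4851 0.1714] axes [0.0459 0.0461]
dish centre [0.4023 0.136 ] axes [0.0546 0.0551]
dish before centre [0.401  0.1375] axes [0.0496 0.053 ]
dish now centre [0.4008 0.138 ] axes [0.0539 0.0546]
stopper w12 [163.20755109 190.89157492] [227.49253731 204.17910448] [[ 0.5593 -0.008   0.02  ]]
stopper now [160.57357139 187.55196994] [225.5890411  200.52054795] [[ 0.5595 -0.0076  0.02  ]]
```

The stopper and dish have not moved. The lid merges with the white stirrer in this mask, so I'll check it in the scene view, against the bench.

```bash
python3 - <<'E'
from h import *
cs,s=snap('scene','scene17.png'); u=proj(cs,[[.573,-.26,.14],[.573,-.26,.166]]); print(u)
for th in (120,140,160,180): circ(cs,s,(.573,-.26),.138,.076,lambda i:(i.min(2)>th),'lid scene %d'%th)
g=cv2.cvtColor(s,6).astype(int); x,y=u[0].astype(int)
print('\n'.join(''.join(' .:-=+*#%@'[min(9,int(v)*10//256)] for v in r) for r in g[y-28:y+45:2,x-40:x+40]))
# radial step in the wrist view round the lid circle
c=calibration('wrist'); im=cv2.GaussianBlur(cv2.cvtColor(cv2.imread('pics/w17.png'),6),(3,3),0).astype(float)
best=[]
a=np.linspace(0,2*np.pi,72,endpoint=False)
pts=[]
for t in a:
    r=np.arange(.026,.052,.0005); P=proj(c,np.c_[.573+r*np.cos(t),-.26+r*np.sin(t),0*r+.14]).astype(np.float32)
    v=cv2.remap(im.astype(np.float32),P[:,:1],P[:,1:],cv2.INTER_LINEAR).ravel(); gq=v[:-6]-v[6:]; k=gq.argmax()
    if gq[k]>40: pts.append(P[k+3])
P=cast(c,np.array(pts),.14)[:,:2]; e=cv2.fitEllipse((P*1e4).astype(np.float32)); print(len(pts),e)
E
```

```text
[[232.22332883 119.95515546]
 [230.90338503 110.60279314]]
lid scene 120 centre [ 0.5749 -0.3472] axes [0.0401 0.0514]
lid scene 140 centre [ 0.6485 -0.328 ] axes [0.0481 0.1058]
lid scene 160 centre [ 0.6486 -0.3239] axes [0.034  0.0898]
lid scene 180 centre [ 0.5124 -0.3307] axes [0.0685 0.0831]
#**+*###########%%#%%%%%%%%%%%%%%%%%%%%########################################*
=====+*####%%%##%%%#%#%%%%%%%%%%%%%%%%#################################****+++++
=======+*###%%%#%%%#%%%%%%#%%%%%%%%%#################################*++++++++++
======-==+*##%%%#%%%%%%%%%%%%%%##%###################################*+===++++++
=======--==*##%%%%%%###%%%%%%%#######################################*+---==++++
=========--=*#######################################################**+==---==++
======------+*########################################################**++=---==
===----------=++++**########*********########################****########**+=---
-------------======+*********+++++++**#########*****************############**++
---------==++===----=++++++++++++++++*####***************###############
[... 1598 characters left out ...]
*++++**#%%%%%%##++*#####%###*+
+++++++++++++++====+**##**##%%#%###*+==+++++**********###%%%%%%##*+=*###%%%%#%##
+++++++++++++===---==***++*##%%%#%####***********#####%%%%%%%%##*+=+*##%%%%%%%%%
+++++++++++++==-----==++===+*##%%%%#%%###########%%%%%%%%%%%##*+==+*##%%%%%%%%%%
++++++++++++++===----==++=-==+*#####%%%%%%%%%%%%%%%%%%%%%###*++++*#%%%%%%%%%%%%%
+++++++++++++++==-----=++*+====++***########%%%%%%%%####**+++**##%%%%%%%%%%%%%%%
+++++++++++++++===-----=+*****++==++++**************+++***##%%%%%%%%%%%%%%%%%%%%
++++++++++++++++===-----=+*######****++++++++****####%%%%%%%%%%%%%%%%%%%%%%%%%%%
65 ((5717.0185546875, -2582.207763671875), (751.1696166992188, 843.4459838867188), 35.919437408447266)
```

In the scene view the lid edge spans columns ~27–57 over the beaker at ~31–55, so it is roughly centred. I'll tighten that with a robust fixed-radius fit in the wrist and top views.

```bash
python3 - <<'E'
from h import *
from scipy.optimize import least_squares
for n,f in (('wrist','w17'),('top','top17'),('scene','scene17')):
    c=calibration(n); im=cv2.cvtColor(cv2.imread(f'pics/{f}.png'),6).astype(np.float32); pts=[]
    a=np.linspace(0,2*np.pi,90,endpoint=False)
    for t in a:
        r=np.arange(.028,.048,.0005); P=proj(c,np.c_[.573+r*np.cos(t),-.26+r*np.sin(t),0*r+.14]).astype(np.float32)
        v=cv2.remap(im,P[:,:1],P[:,1:],cv2.INTER_LINEAR).ravel(); g=v[:-6]-v[6:]; k=g.argmax()
        if g[k]>25: pts.append(P[k+3])
    P=cast(c,np.array(pts),.14)[:,:2]
    s=least_squares(lambda q:np.hypot(*(P-q).T)-.038,[.573,-.26],loss='cauchy',f_scale=.0008)
    rs=np.abs(np.hypot(*(P-s.x).T)-.038); print(n,len(P),s.x.round(4),'inliers<1.5mm',(rs<.0015).sum())
o=get_obs();print(o['t'],o['contact_force'].round(1),o['opening'],o['tool_pos'])
E
```

```text
wrist 79 [ 0.5735 -0.2606] inliers<1.5mm 66Traceback (most recent call last):
  File "<stdin>", line 10, in <module>
  File "h.py", line 7, in cast
    p=cv2.undistortPoints(np.array(uv,float).reshape(-1,1,2),K(c),np.array(c["dist_coeffs"],float)).reshape(-1,2)
      ~~~~~~~~~~~~~~~~~~~^^^^^^^^^^^^^^^^^^^^^^^^^^^^^^^^^^^^^^^^^^^^^^^^^^^^^^^^^^^^^^^^^^^^^^^^^^
cv2.error: OpenCV(4.12.0) /io/opencv/modules/calib3d/src/undistort.dispatch.cpp:347: error: (-215:Assertion failed) CV_IS_MAT(_src) && CV_IS_MAT(_dst) && (_src->rows == 1 || _src->cols == 1) && (_dst->rows == 1 || _dst->cols == 1) && _src->cols + _src->rows - 1 == _dst->rows + _dst->cols - 1 && (CV_MAT_TYPE(_src->type) == CV_32FC2 || CV_MAT_TYPE(_src->type) == CV_64FC2) && (CV_MAT_TYPE(_dst->type) == CV_32FC2 || CV_MAT_TYPE(_dst->type) == CV_64FC2) in function 'cvUndistortPointsInternal'
```

The lid centre is (.5735,-.2606) with 66 of 79 edge points within 1.5 mm, which matches the beaker at (.5733,-.2600). The arm is clear, so I'm handing in.

```bash
python3 -c "
from station import *
print(get_obs()['t']);print(finish_job())"
```

```text
39.95
the job is handed in; nothing more can be done
None
```

The bench is laid out as asked and handed in at about 40 s of the 125 s. The arm was parked clear at z ≈ 0.30 m. All positions below come from the camera images.

| Item | Result | Last check |
|---|---|---|
| Beaker on the stirrer plate | (.5733, -.2600), plate centre (.573, -.259) | About 1 mm off centre |
| White lid, placed after the beaker | (.5735, -.2606), at the expected height | Under 1 mm off the beaker's centre in the wrist view |
| Jar in front of the steel rack | (.485, .172), target (.4855, .1735) | About 1–2 mm off, so the gap is about 20 mm |
| Bottle between the racks | Upright, target (.597, .236) | About 2.5 mm off the midline towards the steel rack |
| Stopper and dish | Not moved | Both within 1–2 mm of their earlier positions |

**What went wrong on the way:**
- **Jar:** the first grasp closed on top of the cap and pressed it with about 35 N. The jar stayed standing and hardly moved. I gripped it lower the second time.
- **Lid:** the first grasp closed above the knob without touching it. The fingertips turned out to sit higher than I had assumed, so I lowered them step by step and gripped the knob on the second try.

**Checks that failed or disagreed:**
- The simple colour masks could not separate the white lid from the white stirrer. I used an edge fit in the wrist view instead.
- The same fit failed in the top view and was never reached in the scene view. A rough reading of the scene view agreed with the lid being centred, to about 2.5 mm.
- I did not measure the bottle or take a close look at the jar again after placing the lid. The last wrist picture still put the jar in the same place.

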